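Tip the baking balls from the dial dispenser into the tin

TASK

Set the small round tin on the counter under the end of the dispenser's chute and turn the dial on top of the upright canister until its largest opening lies squarely over the port on the pouring side. Then press a side handle down to tip the canister fully, rocking it if needed, so that all five ceramic balls run into the tin, and let the canister come back upright with the dial left as set. Do not shift any of the other things on the counter.

Things in the scene. Friction and masses are not known exactly. Their poses are not given: they have to be found in the camera images.
- stand: tipping dispenser fixed to the counter. Base plate 120 (x) x 160 (y) x 8 mm, origin at the centre of its underside; two posts 22 x 10 mm at y = +-75 mm rise to 192 mm and carry a round steel canister on trunnions. The canister pours towards the stand's -x, where an aluminium chute (82 mm wide, walls 16 mm high) slopes down from 10 to 92 mm in front of the trunnion axis.
- chute_lip (a point): middle of the chute's lower end, on its floor: 92 mm from the stand's origin towards the stand's -x, 55 mm above the counter (underside 51 mm: the tin, 38 mm high, fits under it). Balls leave here towards the stand's -x and land 20 to 80 mm beyond; best is the tin's centre 55 to 65 mm beyond the lip, on the stand's centre line.
- trunnion (a point): centre of the canister, on its tipping axis (parallel to the stand's y), 180 mm above the counter. The upright canister is 110 mm across and reaches from 125 to 230 mm above the counter.
- canister (a joint): tipping angle, rad: 0 upright (mouth up), 2.0 fully tipped, mouth down over the chute; balls roll out from about 1.65. A return spring (0.15 N m at 0, 0.45 N m at 2.0, there about 9 N at a handle) brings it upright when the handle is let go.
- handle_left (a point): point on the round handle bar on the stand's +y side, 128 mm from the stand's centre line. Bar 12 mm thick, parallel to the stand's y, free from 95 to 156 mm out. It circles the trunnion axis at 85 mm: upright it is 254 mm above the counter, 42 mm to the stand's -x of the axis (60 degrees above level); pressed down it tips the canister, and is 110 mm up at 2.0 rad.
- handle_right (a point): the same on the stand's -y side; both bars belong to the canister and either one tips it.
- dial (a joint): angle of the dial on the canister's top, rad, counter-clockwise seen from above positive. At 0 the largest opening is squarely over the port in the canister's top (on the pouring side, stand's -x); at about 1.4 the medium opening is over it, at 2.4 the small pair. Stops at -1.2 and 2.9. It is stiff (0.04 N m) and stays where it is left.
- dial_center (a point): centre of the dial's upper face, on its axis, 238 mm above the counter when upright. The dial is an aluminium disc 124 mm across and 4 mm thick with a wide sector opening (about 80 degrees, 40 mm deep), a medium one (18 mm) and a small pair (8 mm). Only the large one lets a ball through.
- fin (a point): middle of the dial's upright turning fin: 32 mm long along the radius, 10 mm thick, 26 mm high (top 264 mm above the counter), its middle 44 mm from the axis, exactly opposite the largest opening. At dial angle 0 it is on the stand's +x side of the axis, at angle a it is a counter-clockwise from there. It can be pushed round from its side.
- tin_center (a point): centre of a small round open baking tin, dark steel, 0.25 kg: 144 mm across at the rim, 132 mm at the foot, 38 mm high, walls 3 mm, floor 4 mm; the point is on its axis, 19 mm above its underside. It can be slid by pushing its wall from inside or outside.
- salt: brushed steel salt cellar with sliding cover, 72 mm across, 49 mm high, loose; origin at the centre of its underside. To be left alone.
- lid: teal silicone lid, a disc 108 mm across and 8 mm thick with a knob to 26 mm, lying on the counter; origin at the centre of its underside. To be left alone.
- board: round oak board 190 mm across, 18 mm thick; origin at the centre of its underside. To be left alone.
- container: clear plastic box with snap latches, 120 x 174 x 68 mm (x, y, z); origin at the centre of its underside. To be left alone.
- probe: stainless stand with an infrared probe: foot 90 mm across, 228 mm high; origin at the centre of its underside. To be left alone.
- crock: white crock 110 mm across and 120 mm high with wooden spoons up to 250 mm; origin at the centre of its underside. To be left alone.
- ball0_center (a point): centre of a white ceramic baking ball, 25 mm across, 20 g; one of five, at the start inside the canister
- ball1_center (a point): centre of a white ceramic baking ball, 25 mm across, 20 g; one of five, at the start inside the canister
- ball2_center (a point): centre of a white ceramic baking ball, 25 mm across, 20 g; one of five, at the start inside the canister
- ball3_center (a point): centre of a white ceramic baking ball, 25 mm across, 20 g; one of five, at the start inside the canister
- ball4_center (a point): centre of a white ceramic baking ball, 25 mm across, 20 g; one of five, at the start inside the canister

How it is judged:
On the way, in this order (a step that is already met when the one before it is completed fails the run):
1. the dial's largest opening is squarely over the port (within 0.25 rad) while the canister is upright (value of joint dial between -0.25 and 0.25 rad and value of joint canister below 0.15 rad), for 0.2 s.
2. the canister is tipped by more than 1.6 rad with the dial still set (value of joint dial between -0.25 and 0.25 rad and value of joint canister above 1.6 rad), for 0.1 s.
At the end, for the whole second after the job is handed in: all five balls are in the tin (centres within 65 mm of its axis and under 60 mm high), the tin stands level on the counter at rest, the canister is upright again (under 0.15 rad) and the dial is still within 0.25 rad of its largest opening (all of step 1 and horizontal distance between each of ball0_center, ball1_center, ball2_center, ball3_center, ball4_center and tin_center below 0.065 m and height (world z) of each of ball0_center, ball1_center, ball2_center, ball3_center, ball4_center below 0.06 m and angle between tin_center's own z axis and vertical below 0.1 rad and height (world z) of tin_center below 0.025 m and linear speed of tin below 0.02 m/s); the robot touches nothing.
It fails at once if one of the other things (salt cellar, teal lid, board, container, probe stand, crock) is shifted by more than 20 mm (distance of any of salt, lid, board, container, probe, crock from where it was at the start of the episode above 0.02 m).
It fails at once if the tin is tipped over (angle between tin_center's own z axis and vertical above 0.6 rad).
It also fails if it takes over 72 s, if anything falls off the work surface, if the arm or the gripper's body presses on something with over 40 N, if the wrist force passes 120 N, or if a joint passes its speed limit or range.

ROBOT

A 6-joint arm with a two-finger parallel gripper is mounted at the origin on the work surface. World frame = base frame: x ahead of the robot, y to its left, z up, the work surface at z = 0. Lengths are in m, angles in rad, forces in N, time in s.
With the tool pointing down it reaches from about 0.4 to 0.825 m from the base axis. Payload 7 kg.
Tool frame: the origin (TCP) lies midway between the tips of the shut fingers; the grasp point (between the pads) lies 19 mm behind it; z points along the fingers, x is the direction in which the jaws open and shut, and the axes are right-handed (so a half turn about z gives the same grasp; the last joint's range is limited). The gripper opens to 88 mm and grips with 3 to 60 N. Pads are 19 mm wide; open, the fingers measure 130 mm over their backs; the gripper's body (78 mm by 193 mm) begins 47 mm behind the grasp point.
Start: joints at [-0.962, 0.359, 0.012, 0, -1.224, -0.288], TCP at [0.213, -0.641, 0.227] pointing down, gripper open.
Joint ranges: [-3.07, 3.07], [-1.43, 2.12], [-1.02, 1.25], [-3.03, 1.67], [-3.05, -0], [-3.03, 3.03]. Speed limits (rad/s): [2.39, 2.39, 3.01, 3.14, 3.14, 3.14].

INTERFACE

Orientations are given as [roll, pitch, yaw] about the fixed x, y, z axes, in that order (R = Rz(yaw) Ry(pitch) Rx(roll)).
In Python, from station import arm, viewer, ticket gives the robot as it stands. The module is installed in compiled form; this text tells all that it offers.
- The arm moves only by the tool step_arm, never from a script. Its argument "targets" is a list of rows, each a list of 3 entries, a list of its own where there are three numbers: the shift along the tool's x, y, z in m, then the turn, a rotation vector about the tool's x, y, z in degrees, then the opening, from -1 (shut) to 1 (fully open), so that 0 is half open. A call has exactly 8 rows; each row shifts and turns the commanded pose from where the row before left it, along the tool's axes as they then stand; what a row does not reach is not made up. A row lasts 1/10 s, in which the tool goes at most 50 mm and 8.59 degrees, less where a joint would pass 70% of its speed; a pose out of reach is approached as far as the arm can. A call is refused whole if a number of a shift passes 0.05 or a number of a turn 8.59, either way. A call with a gripper value outside its range is refused whole. The fingers move at their own pace and stop on an object; "grip_force" is the grip in N (left out, the last holds). Time passes only in rows, so rows that do not move let the fingers close, or fill a call up. It gives the time, the measured TCP pose, the force and the opening at its end, in the units of the state.
- arm.get_state(): the state, without advancing time (a new reading comes with each control period).
- viewer.grab_frame(name): name is "scene" or "top" or "wrist"; returns (picture, depth): 400x640x3 uint8, red, green, blue; 400x640 float32, m along the optical axis (not along the pixel's ray), 0 where there is no reading.
- viewer.calibration(name): a dict with "fov_y" (degrees; the focal length in pixels is half the picture's height over the tangent of half this angle, whatever the lens; pixels are square), "cx", "cy" (the principal point, pixels), "world_to_cam" (4x4, takes a point from world to camera coordinates); the wrist camera has in their place "tool_from_camera" (4x4, takes a point from camera to tool coordinates, whose origin is the TCP and whose axes are the tool frame's). Camera axes: x right, y up, looking along -z (the intrinsics and any distortion apply to the point x, -y, -z); pixel columns grow to the right and rows downward; lengths in m; the calibration is good to about 2 mm. A picture is of the moment at which its call begins: read the wrist's pose just before it. calibration takes no time and is no camera call.
- ticket.job_done(): hands the job in, once; it reports no verdict.
The state is a dict: "t": time; "q": joint angles; "qd": joint speeds; "joint_efforts": joint torques, N m; "eef_pos": TCP position; "ee_rot": TCP orientation; "force": force on the tool from outside, world axes, zero at the start; "moment": the same for the moment, N m; "width": finger opening in m.
Only numpy, scipy, OpenCV 4.12 (cv2) and the standard library are available. Lean on these libraries where they do the work, as an engineer would, in place of code of your own. Each camera call takes 0.05 s, during which the arm holds its last target.

## Working session

There is one attempt and no reset: what is moved stays moved. The work goes in short steps, Python scripts to look and compute and a tool call to move; the robot and the scene stay as the last step left them, time stands still between calls to the robot, and variables do not carry over. Pictures are saved under pics/ and viewed, and the job is handed in when it is done.

Besides the shell and the picture viewer there is one more tool, called after "Request:" as name([rows], argument=value, ...), one row to a line, values as JSON. step_arm: Moves the arm, as the interface text tells. Its arguments: {"type":"object","properties":{"targets":{"type":"array"},"grip_force":{"type":"number"}},"required":["targets"]}

```bash
mkdir -p pics
cat > h.py <<'E'
import numpy as np, cv2
from station import arm, viewer, ticket
from scipy.spatial.transform import Rotation as R
def cam(n):
    c=viewer.calibration(n); return c
def grab(n,fn=None):
    s=arm.get_state(); p,d=viewer.grab_frame(n)
    if fn: cv2.imwrite('pics/'+fn+'.png',p[:,:,::-1]); np.savez('pics/'+fn+'.npz',p=p,d=d,pos=s['eef_pos'],rot=s['ee_rot'])
    return p,d
def w2c(n): return np.array(viewer.calibration(n)['world_to_cam'])
def world(n,d):
    c=cam(n); f=200/np.tan(np.radians(c['fov_y'])/2)
    v,u=np.mgrid[0:400,0:640]
    P=np.stack([(u-c['cx'])/f*d,-(v-c['cy'])/f*d,-d,np.ones_like(d)],-1)
    return (P@np.linalg.inv(w2c(n)).T)[...,:3]
def proj(n,X):
    c=cam(n); f=200/np.tan(np.radians(c['fov_y'])/2)
    X=np.atleast_2d(X); q=np.c_[X,np.ones(len(X))]@w2c(n).T
    return np.c_[c['cx']+f*q[:,0]/-q[:,2], c['cy']-f*q[:,1]/-q[:,2]]
E
python3 - <<'E'
from h import *
print(arm.get_state())
for n in('scene','top','wrist'):
    print(n,cam(n)); grab(n,n+'0')
E
```

```text
{'t': 0.0, 'q': array([-9.61934200e-01,  3.59391477e-01,  1.10918793e-02, -3.24665618e-04,
       -1.22410424e+00, -2.88125736e-01]), 'qd': array([-0.0001008 , -0.00014568,  0.0011256 , -0.00012663, -0.00158264,
       -0.00112663]), 'joint_efforts': array([ 7.12865040e-04, -5.82715380e+01,  2.93082529e+01,  6.99788824e+00,
        6.97790732e-03, -1.24563471e-04]), 'eef_pos': array([ 0.2126424 , -0.64013452,  0.22563868]), 'ee_rot': array([-3.14142846e+00, -1.62798139e-03,  1.89142202e+00]), 'force': array([-0.30597151,  0.28730666, -0.13725229]), 'moment': array([-0.03943035, -0.0069552 , -0.05472246]), 'width': 0.08760382488573093}
scene {'fov_y': 52.337265856486596, 'cx': 318.10052306351486, 'cy': 197.94604609612475, 'world_to_cam': array([[ 0.03047468,  0.99945573, -0.01263119, -0.01113348],
       [-0.52442714,  0.02674589,  0.85103516,  0.14974979],
       [ 0.85090979, -0.01931088,  0.52495678, -1.89369375],
       [ 0.        ,  0.        ,  0.        ,  1.        ]])}
top {'fov_y': 45.33083925624414, 'cx': 321.2750768131003, 'cy': 195.1334071607919, 'world_to_cam': array([[ 0.02502765, -0.99962938, -0.01071029,  0.00158564],
       [ 0.99493153,  0.02386344,  0.09768203, -0.60374404],
       [-0.09739025, -0.01310076,  0.99516004, -1.55809639],
       [ 0.        ,  0.        ,  0.        ,  1.        ]])}
wrist {'fov_y': 66.49120503120517, 'cx': 316.324821462722, 'cy': 201.3137647715747, 'tool_from_camera': array([[ 9.99999817e-01, -5.05194825e-04,  3.32943418e-04,
        -5.49375892e-04],
       [-3.96548580e-04, -9.62866870e-01, -2.69976359e-01,
        -7.24007758e-02],
       [ 4.56970846e-04,  2.69976177e-01, -9.62866894e-01,
        -1.58972837e-01],
       [ 0.00000000e+00,  0.00000000e+00,  0.00000000e+00,
         1.00000000e+00]])}
```

View pics/scene0.png

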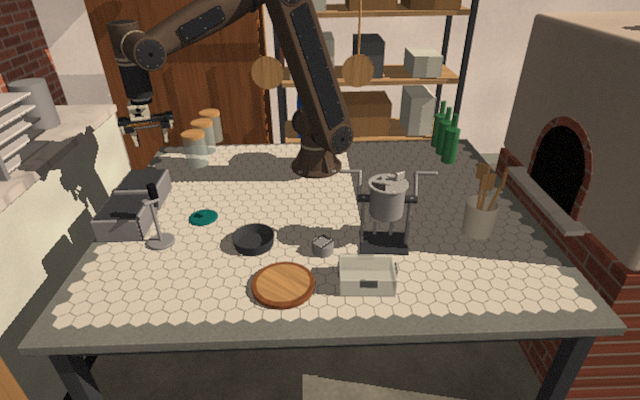

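View pics/top0.png

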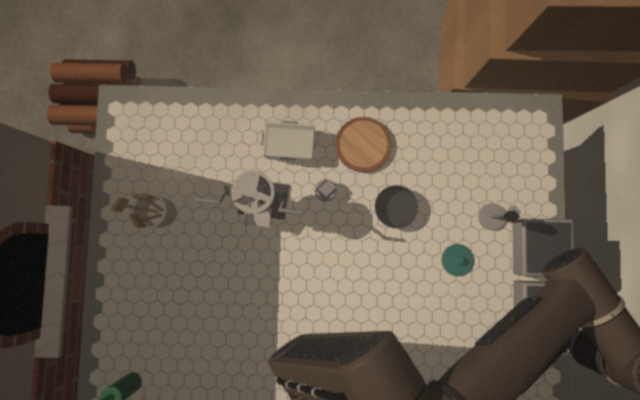

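Run:
```python
from h import *
for n,(a,b,c,d) in dict(top=(160,260,180,340),scene=(150,270,310,470)).items():
    z=np.load(f'pics/{n}0.npz'); cv2.imwrite(f'pics/{n}0z.png',cv2.resize(z['p'][a:b,c:d,::-1],None,fx=5,fy=5,interpolation=2))
z=np.load('pics/top0.npz');W=world('top',z['d'])
for nm,(u,v) in dict(tin=(397,207),dial=(252,192),salt=(326,188),lid=(458,260),board=(363,145),cont=(288,140),probe=(492,216),crock=(155,210),cnt=(330,280)).items():print(nm,W[v,u].round(3))
# height classes
H=W[...,2]
cv2.imwrite('pics/h.png',cv2.resize(cv2.applyColorMap(np.clip(H[90:280,90:530]*900,0,255).astype(np.uint8),cv2.COLORMAP_JET),None,fx=1.8,fy=1.8,interpolation=0))
```

```text
tin [ 0.572 -0.239  0.001]
dial [0.587 0.213 0.242]
salt [0.626 0.001 0.041]
lid [ 0.402 -0.436  0.025]
board [ 0.777 -0.12   0.02 ]
cont [0.779 0.13  0.064]
probe [ 0.548 -0.547  0.03 ]
crock [0.541 0.567 0.027]
cnt [ 0.324 -0.019  0.001]
```

View pics/top0z.png

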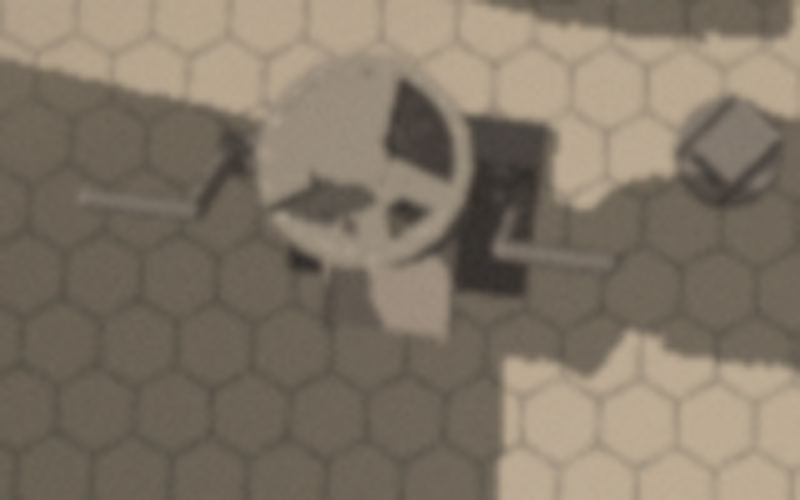

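View pics/scene0z.png

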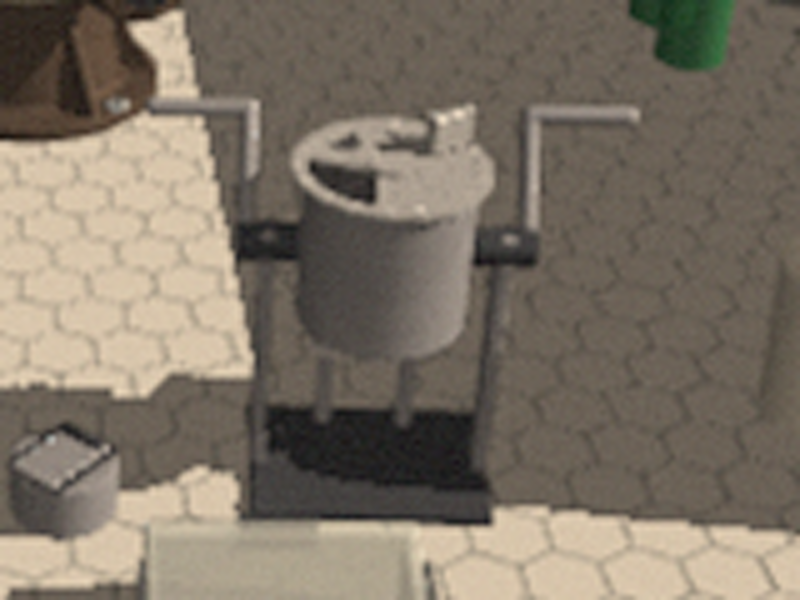

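View pics/h.png

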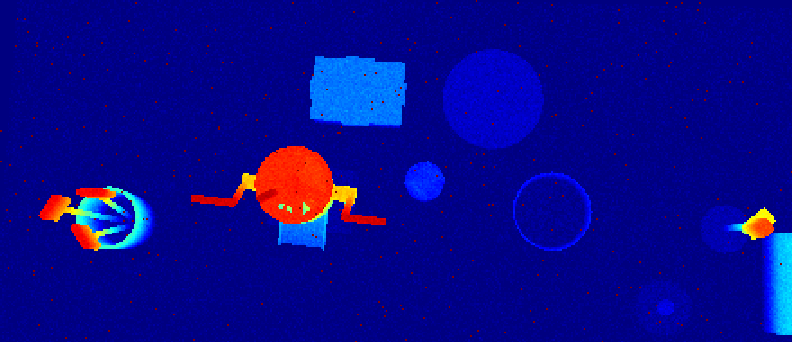

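Run:
```python
from h import *
z=np.load('pics/top0.npz');W=world('top',z['d']);H=W[...,2]
zs=np.load('pics/scene0.npz');Ws=world('scene',zs['d'])
import numpy as np
def circ(P):
    A=np.c_[2*P[:,:2],np.ones(len(P))];b=(P[:,:2]**2).sum(1);s=np.linalg.lstsq(A,b,rcond=None)[0]
    return s[:2],np.sqrt(s[2]+s[:2]@s[:2])
X,Y=W[...,0],W[...,1]
near=(np.hypot(X-.587,Y-.213)<.2)
# dial disc: z .228-.246
m=(near&(np.hypot(X-.587,Y-.213)<.075)&(H>.225)&(H<.248)).astype(np.uint8)
cs=max(cv2.findContours(m,0,1)[0],key=cv2.contourArea)
P=W[cs[:,0,1],cs[:,0,0]];c,r=circ(P)
for _ in range(3):
    k=np.abs(np.hypot(*(P[:,:2]-c).T)-r)<.005; c,r=circ(P[k])
print('dial',c,r,np.median(H[m>0]))
fin=near&(np.hypot(X-c[0],Y-c[1])<.065)&(H>.252)&(H<.28);F=W[fin];print('fin',fin.sum(),F.mean(0),np.median(F[:,2]))
hl=(H>.235)&(H<.275)&(np.hypot(X-c[0],Y-c[1])>.09)&near
n,l,st,ce=cv2.connectedComponentsWithStats(hl.astype(np.uint8))
for i in range(1,n):
    if st[i,4]>8:
        Q=W[l==i];d=np.linalg.svd(Q[:,:2]-Q[:,:2].mean(0))[2][0];print('h',st[i],Q.mean(0).round(4),Q.min(0).round(3),Q.max(0).round(3),d)
for nm,cc,lo,hi,R0 in(('tin',(.572,-.239),.025,.05,.09),('board',(.777,-.12),.012,.03,.12),('salt',(.626,0),.035,.06,.06),('lid',(.402,-.436),.004,.035,.08)):
    m=((np.hypot(X-cc[0],Y-cc[1])<R0)&(H>lo)&(H<hi)).astype(np.uint8)
    cs=max(cv2.findContours(m,0,1)[0],key=cv2.contourArea);P=W[cs[:,0,1],cs[:,0,0]];print(nm,circ(P),P[:,2].mean())
# chute
m=(H>.04)&(H<.12)&(X<.57)&(X>.4)&(np.abs(Y-.2)<.08);Q=W[m];print('chute',Q.min(0),Q.max(0),cv2.minAreaRect(Q[:,:2].astype(np.float32)))
m=(H>.05)&(H<.08)&(X>.7)&(X<.86)&(Y>.02)&(Y<.25);Q=W[m];print('box',Q.min(0),Q.max(0))
near=(np.hypot(Ws[...,0]-c[0],Ws[...,1]-c[1])<.065)&(Ws[...,2]>.247);F=Ws[near];print('fin scene',len(F),F.mean(0),F.min(0),F.max(0))
m=(np.hypot(X-.541,Y-.567)<.15)&(H>.1);print('crock',W[m].min(0),W[m].max(0))
m=(np.hypot(X-.548,Y+.547)<.12)&(H>.1);print('probe',W[m].min(0),W[m].max(0))
```

```text
dial [0.58774671 0.21179307] 0.061166742598195795 0.23816324297423863
fin 50 [0.56686107 0.25005636 0.2628709 ] 0.2640158831981497
h [196 197  27   8 119] [0.5579 0.3305 0.258 ] [0.549 0.299 0.238] [0.571 0.369 0.266] [0.031248   0.99951166]
h [279 204  25  11 120] [0.5349 0.1006 0.2579] [0.526 0.064 0.237] [0.555 0.133 0.268] [0.18508085 0.9827233 ]
tin (array([ 0.5704694 , -0.23012032]), np.float64(0.06995695490140348)) 0.03882550737013867
board (array([ 0.78073619, -0.12042899]), np.float64(0.09289101268779189)) 0.018731615083165083
salt (array([0.62013592, 0.00335345]), np.float64(0.034113511771995224)) 0.04121217524693514
lid (array([ 0.39585916, -0.43194302]), np.float64(0.057326981236125056)) 0.0066538674617830085
chute [0.48935131 0.13418129 0.04721428] [0.5697822  0.26243813 0.09757681] ((0.5191848874092102, 0.19406984746456146), (0.06482081115245819, 0.1427767425775528), 15.775012969970703)
box [0.71639961 0.04131495 0.05003568] [0.84288769 0.21608944 0.07910328]
fin scene 55 [0.57366011 0.25351406 0.2579836 ] [0.56245145 0.23794129 0.24707582] [0.58461558 0.26790797 0.26564656]
crock [0.47679004 0.49691256 0.10030262] [0.58898082 0.61476913 0.25642285]
probe [ 0.42850039 -0.64951629  0.10011677] [ 0.57320578 -0.50385269  0.65026618]
```

```bash
cat >> h.py <<'E'
def plan(wps,cmd=None):
    """wps: list of (pos,yawdeg,nrows); print rows (shift mm-rounded, turn deg)"""
    s=arm.get_state(); p=np.array(s['eef_pos']); r=R.from_euler('xyz',s['ee_rot'])
    print('t',s['t'],'p',p.round(4),'rpy',np.degrees(s['ee_rot']).round(2),'F',s['force'].round(1),'w',round(s['width'],4))
    for pos,yaw,n in wps:
        p1=np.array(pos);r1=R.from_euler('xyz',[180,0,yaw],degrees=True)
        rv=(r.inv()*r1).as_rotvec()
        p0=p.copy()
        for i in range(n):
            want=p0+(p1-p0)*(i+1)/n
            sh=np.round(r.inv().apply(want-p),4); tv=np.round(np.degrees(rv/n),2)
            print([sh.tolist(),tv.tolist()])
            p=p+r.apply(sh); r=r*R.from_rotvec(np.radians(tv))
    print('end',p.round(4))
E
python3 -c "
from h import *
plan([((.57,-.2995,.2256),90,16)])"
```

```text
t 0.15 p [ 0.2127 -0.6402  0.2258] rpy [-1.7999e+02 -7.0000e-02  1.0838e+02] F [ 0.5  0.3 -0.3] w 0.0876
[[0.0132, 0.0279, 0.0], [-0.0, -0.0, 1.15]]
[[0.0137, 0.0276, 0.0001], [-0.0, -0.0, 1.15]]
[[0.0143, 0.0274, -0.0], [-0.0, -0.0, 1.15]]
[[0.0148, 0.0271, 0.0], [-0.0, -0.0, 1.15]]
[[0.0154, 0.0267, 0.0], [-0.0, -0.0, 1.15]]
[[0.0159, 0.0265, 0.0001], [-0.0, -0.0, 1.15]]
[[0.0164, 0.0261, -0.0], [-0.0, -0.0, 1.15]]
[[0.0169, 0.0258, 0.0], [-0.0, -0.0, 1.15]]
[[0.0175, 0.0254, 0.0], [-0.0, -0.0, 1.15]]
[[0.018, 0.0251, 0.0001], [-0.0, -0.0, 1.15]]
[[0.0184, 0.0247, 0.0], [-0.0, -0.0, 1.15]]
[[0.019, 0.0244, 0.0], [-0.0, -0.0, 1.15]]
[[0.0194, 0.024, 0.0001], [-0.0, -0.0, 1.15]]
[[0.02, 0.0235, -0.0], [-0.0, -0.0, 1.15]]
[[0.0204, 0.0232, 0.0], [-0.0, -0.0, 1.15]]
[[0.0208, 0.0227, 0.0], [-0.0, -0.0, 1.15]]
end [ 0.57   -0.2995  0.2256]
```

Request:
step_arm([
  [[0.013, 0.028, 0], [0, 0, 1.15], 0],
  [[0.014, 0.028, 0], [0, 0, 1.15], 0],
  [[0.014, 0.027, 0], [0, 0, 1.15], 0],
  [[0.015, 0.027, 0], [0, 0, 1.15], 0],
  [[0.015, 0.027, 0], [0, 0, 1.15], 0],
  [[0.016, 0.0265, 0], [0, 0, 1.15], 0],
  [[0.0165, 0.026, 0], [0, 0, 1.15], 0],
  [[0.017, 0.026, 0], [0, 0, 1.15], 0],
], grip_force=20)

```text
t: 0.95
eef_pos: [0.3926, -0.4691, 0.2264]
ee_rot: [-3.141, -0.0, 1.73]
force: [0.6, -0.1, 0.0]
width: 0.0438
```

Request:
step_arm([
  [[0.0175, 0.0255, 0], [0, 0, 1.15], 0],
  [[0.018, 0.025, 0], [0, 0, 1.15], 0],
  [[0.0185, 0.025, 0], [0, 0, 1.15], 0],
  [[0.019, 0.0245, 0], [0, 0, 1.15], 0],
  [[0.0195, 0.024, 0], [0, 0, 1.15], 0],
  [[0.02, 0.0235, 0], [0, 0, 1.15], 0],
  [[0.0205, 0.023, 0], [0, 0, 1.15], 0],
  [[0.021, 0.0225, 0], [0, 0, 1.15], 0],
])

```text
t: 1.75
eef_pos: [0.5711, -0.2982, 0.2263]
ee_rot: [-3.141, -0.0, 1.57]
force: [0.6, -0.9, 0.0]
width: 0.0439
```

Run:
```python
from h import *
plan([((.57,-.2995,.10),90,6),((.57,-.2995,.012),90,5)])
grab('wrist','w1');grab('scene','s1')
```

```text
t 1.75 p [ 0.5711 -0.2982  0.2263] rpy [-1.7997e+02 -1.0000e-02  8.9940e+01] F [ 0.6 -0.9  0. ] w 0.0439
[[-0.0002, -0.0002, 0.021], [-0.0, -0.0, -0.01]]
[[-0.0002, -0.0002, 0.0211], [-0.0, -0.0, -0.01]]
[[-0.0003, -0.0001, 0.021], [-0.0, -0.0, -0.01]]
[[-0.0002, -0.0002, 0.0211], [-0.0, -0.0, -0.01]]
[[-0.0002, -0.0002, 0.021], [-0.0, -0.0, -0.01]]
[[-0.0002, -0.0002, 0.0211], [-0.0, -0.0, -0.01]]
[[-0.0, 0.0, 0.0176], [-0.01, -0.0, -0.0]]
[[-0.0, 0.0, 0.0176], [-0.01, -0.0, -0.0]]
[[-0.0, 0.0, 0.0176], [-0.01, -0.0, -0.0]]
[[-0.0, 0.0, 0.0176], [-0.01, -0.0, -0.0]]
[[-0.0, 0.0, 0.0176], [-0.01, -0.0, -0.0]]
end [ 0.57   -0.2995  0.012 ]
```

View pics/w1.png

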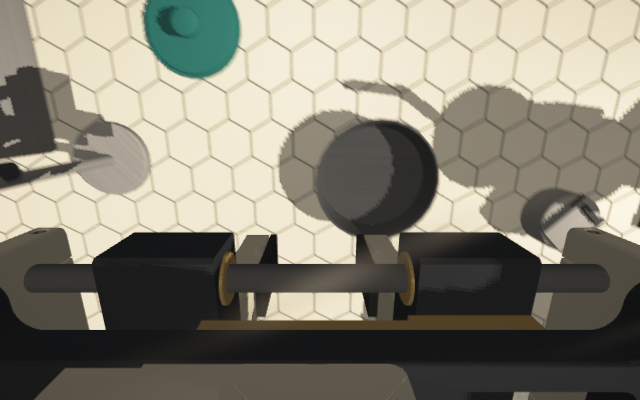

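```bash
cat >> h.py <<'E'
def wworld(fn):
    z=np.load(f'pics/{fn}.npz'); c=cam('wrist'); f=200/np.tan(np.radians(c['fov_y'])/2); d=z['d']
    v,u=np.mgrid[0:400,0:640]
    P=np.stack([(u-c['cx'])/f*d,-(v-c['cy'])/f*d,-d,np.ones_like(d)],-1)
    T=np.eye(4);T[:3,:3]=R.from_euler('xyz',z['rot']).as_matrix();T[:3,3]=z['pos']
    return (P@(T@np.array(c['tool_from_camera'])).T)[...,:3]
def circ(P):
    A=np.c_[2*P[:,:2],np.ones(len(P))];b=(P[:,:2]**2).sum(1);s=np.linalg.lstsq(A,b,rcond=None)[0]
    return s[:2],np.sqrt(s[2]+s[:2]@s[:2])
E
python3 - <<'E'
from h import *
W=wworld('w1');X,Y,H=W[...,0],W[...,1],W[...,2]
m=((np.hypot(X-.572,Y+.232)<.09)&(H>.03)&(H<.05));m[238:]=0
P=W[m];print(m.sum(),circ(P),P[:,2].mean(),P.min(0),P.max(0))
E
```

```text
1647 (array([ 0.57121701, -0.23014156]), np.float64(0.0691191599699109)) 0.03653174728923888 [ 0.50020558 -0.30142398  0.03000422] [ 0.64113685 -0.15889698  0.04149212]
```

Request:
step_arm([
  [[0, 0, 0.03], [0, 0, 0], 0],
  [[0, 0, 0.03], [0, 0, 0], 0],
  [[0, 0, 0.03], [0, 0, 0], 0],
  [[0, 0, 0.03], [0, 0, 0], 0],
  [[0, 0, 0.03], [0, 0, 0], 0],
  [[0, 0, 0.03], [0, 0, 0], 0],
  [[0, 0, 0.022], [0, 0, 0], 0],
  [[0, 0, 0.012], [0, 0, 0], 0],
])

```text
t: 2.65
eef_pos: [0.5688, -0.2993, 0.0102]
ee_rot: [-3.138, -0.001, 1.57]
force: [-0.4, -0.6, -0.0]
width: 0.0437
```

Request:
step_arm([
  [[0, 0, 0], [0, 0, 0], -1],
  [[0, 0, 0], [0, 0, 0], -1],
  [[0, 0, 0], [0, 0, 0], -1],
  [[0, 0, 0], [0, 0, 0], -1],
  [[0, 0, 0], [0, 0, 0], -1],
  [[0, 0, 0], [0, 0, 0], -1],
  [[0, 0, 0], [0, 0, 0], -1],
  [[0, 0, 0], [0, 0, 0], -1],
])

```text
t: 3.45
eef_pos: [0.571, -0.2991, 0.0135]
ee_rot: [3.14, 0.0, 1.571]
force: [-0.9, 2.6, 5.9]
width: 0.0057
```

Request:
step_arm([
  [[0.008, -0.012, 0], [0, 0, 0], -1],
  [[0.012, -0.018, 0], [0, 0, 0], -1],
  [[0.012, -0.02, 0], [0, 0, 0], -1],
  [[0.014, -0.022, 0], [0, 0, 0], -1],
  [[0.014, -0.022, 0], [0, 0, 0], -1],
  [[0.016, -0.02, 0], [0, 0, 0], -1],
  [[0.02, -0.0135, 0], [0, 0, 0], -1],
  [[0.022, -0.007, 0], [0, 0, 0], -1],
])

```text
t: 4.25
eef_pos: [0.4362, -0.1812, 0.0135]
ee_rot: [3.139, 0.0, 1.57]
force: [0.9, -3.0, 3.2]
width: 0.0056
```

Run:
```python
from h import *
plan([((.4365,.157,.0125),90,14)])
grab('scene','s2')
```

```text
t 4.25 p [ 0.4362 -0.1812  0.0135] rpy [1.7985e+02 3.0000e-02 8.9950e+01] F [ 0.9 -3.   3.2] w 0.0056
[[0.0242, -0.0, 0.0001], [0.01, 0.0, -0.0]]
[[0.0241, -0.0, 0.0], [0.01, 0.0, -0.0]]
[[0.0242, -0.0, 0.0001], [0.01, 0.0, -0.0]]
[[0.0241, -0.0, 0.0], [0.01, 0.0, -0.0]]
[[0.0242, -0.0, 0.0001], [0.01, 0.0, -0.0]]
[[0.0241, -0.0, 0.0], [0.01, 0.0, -0.0]]
[[0.0242, -0.0, 0.0001], [0.01, 0.0, -0.0]]
[[0.0242, -0.0, 0.0001], [0.01, 0.0, -0.0]]
[[0.0241, -0.0, 0.0], [0.01, 0.0, -0.0]]
[[0.0242, -0.0, 0.0001], [0.01, 0.0, -0.0]]
[[0.0241, -0.0, 0.0], [0.01, 0.0, -0.0]]
[[0.0242, -0.0, 0.0001], [0.01, 0.0, -0.0]]
[[0.0241, -0.0, 0.0001], [0.01, 0.0, -0.0]]
[[0.0242, -0.0, 0.0], [0.01, 0.0, -0.0]]
end [0.4365 0.157  0.0125]
```

View pics/s2.png

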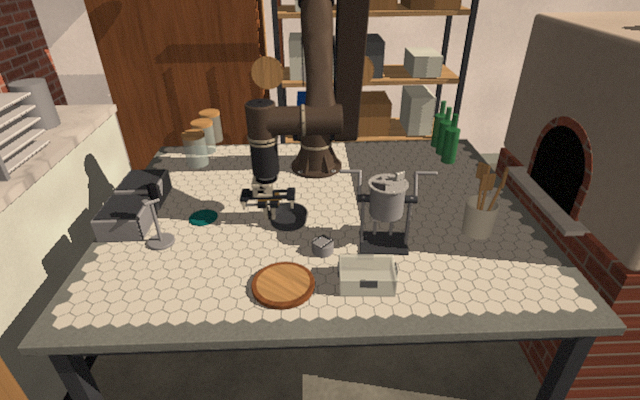

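Request:
step_arm([
  [[0.022, 0, 0], [0, 0, 0], -1],
  [[0.024, 0, 0], [0, 0, 0], -1],
  [[0.024, 0, 0], [0, 0, 0], -1],
  [[0.024, 0, 0], [0, 0, 0], -1],
  [[0.024, 0, 0], [0, 0, 0], -1],
  [[0.024, 0, 0], [0, 0, 0], -1],
  [[0.024, 0, 0], [0, 0, 0], -1],
  [[0.024, 0, 0], [0, 0, 0], -1],
])

```text
t: 5.1
eef_pos: [0.4366, 0.0093, 0.0134]
ee_rot: [3.14, 0.0, 1.571]
force: [0.0, -6.6, 8.6]
width: 0.0058
```

Request:
step_arm([
  [[0.024, 0, 0], [0, 0, 0], -1],
  [[0.024, 0, 0], [0, 0, 0], -1],
  [[0.024, 0, 0], [0, 0, 0], -1],
  [[0.024, 0, 0], [0, 0, 0], -1],
  [[0.022, 0, 0], [0, 0, 0], -1],
  [[0.016, 0, 0], [0, 0, 0], -1],
  [[0.01, 0, 0], [0, 0, 0], -1],
  [[0, 0, 0], [0, 0, 0], -1],
])

```text
t: 5.9
eef_pos: [0.437, 0.1543, 0.0134]
ee_rot: [3.14, -0.001, 1.572]
force: [-3.3, 2.8, 8.7]
width: 0.0058
```

Run:
```python
from h import *
plan([((.4365,.157,.0125),90,1)])
grab('scene','s3');grab('wrist','w3');grab('top','t3')
for n in('t3','s3'):
    z=np.load(f'pics/{n}.npz');W=world({'t':'top','s':'scene'}[n[0]],z['d']);X,Y,H=W[...,0],W[...,1],W[...,2]
    m=(np.hypot(X-.4365,Y-.227)<.09)&(H>.034)&(H<.042)&(X<.485)&(Y>.18);P=W[m];print(n,m.sum(),circ(P) if m.sum()>10 else 0)
```

```text
t 5.9 p [0.437  0.1543 0.0134] rpy [ 1.7991e+02 -7.0000e-02  9.0070e+01] F [-3.3  2.8  8.7] w 0.0058
[[0.0027, -0.0005, 0.0009], [0.09, -0.07, 0.07]]
end [0.4365 0.157  0.0125]
t3 16 (array([0.44151976, 0.2416595 ]), np.float64(0.048782839069350555))
s3 0 0
```

View pics/w3.png

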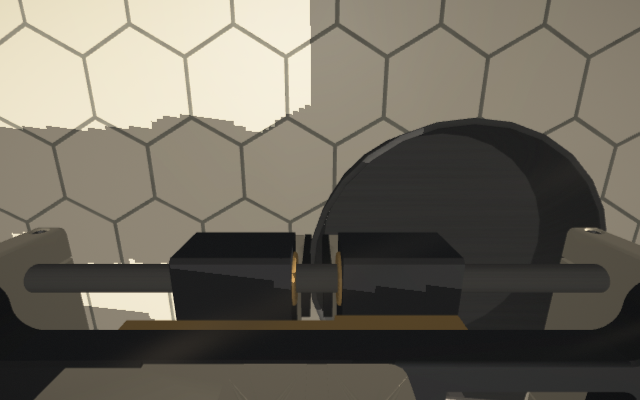

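View pics/t3.png

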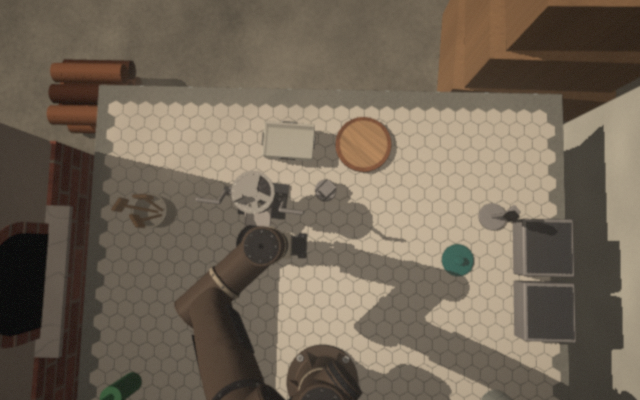

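Request:
step_arm([
  [[0.003, 0, 0], [0, 0, 0], -1],
  [[0, 0, 0], [0, 0, 0], -1],
  [[0, 0, 0], [0, 0, 0], 0],
  [[0, 0, 0], [0, 0, 0], 0],
  [[0, 0, 0], [0, 0, 0], 0],
  [[0, 0, -0.01], [0, 0, 0], 0],
  [[0, 0, -0.03], [0, 0, 0], 0],
  [[0, 0, -0.04], [0, 0, 0], 0],
])

```text
t: 6.85
eef_pos: [0.4351, 0.1548, 0.0927]
ee_rot: [-3.139, 0.003, 1.57]
force: [1.1, 1.2, 0.8]
width: 0.0429
```

Request:
step_arm([
  [[0, 0, -0.04], [0, 0, 0], 0],
  [[0, 0, -0.04], [0, 0, 0], 0],
  [[0, 0, -0.04], [0, 0, 0], 0],
  [[0, 0, -0.04], [0, 0, 0], 0],
  [[0, 0, -0.04], [0, 0, 0], 0],
  [[0, 0, -0.03], [0, 0, 0], 0],
  [[0, 0, 0], [0, 0, 0], 0],
  [[0, 0, 0], [0, 0, 0], 0],
])

```text
t: 7.65
eef_pos: [0.4359, 0.1557, 0.3234]
ee_rot: [3.141, -0.002, 1.57]
force: [0.1, 0.3, -0.6]
width: 0.0439
```

Run:
```python
from h import *
plan([((.4365,.157,.0125),90,1)])
grab('scene','s4');grab('wrist','w4')
W=wworld('w4');X,Y,H=W[...,0],W[...,1],W[...,2]
m=(np.hypot(X-.4365,Y-.227)<.09)&(H>.03)&(H<.043)&(X<.47);P=W[m];print(m.sum(),circ(P),P.min(0),P.max(0))
```

```text
t 7.65 p [0.4359 0.1557 0.3234] rpy [ 1.7994e+02 -9.0000e-02  8.9980e+01] F [ 0.1  0.3 -0.6] w 0.0439
[[0.0008, 0.0003, 0.3109], [0.06, -0.09, -0.02]]
end [0.4365 0.157  0.0125]
662 (array([0.43688539, 0.22254064]), np.float64(0.06918694077092064)) [0.36631711 0.15158834 0.03012701] [0.46994785 0.29382324 0.04154659]
```

View pics/w4.png

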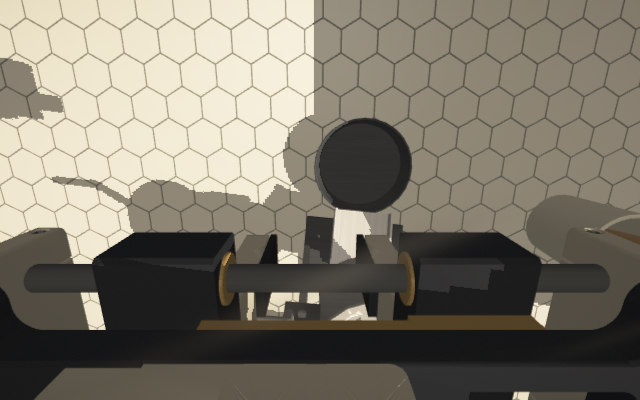

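```bash
python3 -c "
from h import *
plan([((.5667,.2503,.315),208.6,16)])"
```

```text
t 7.75 p [0.4355 0.1554 0.3219] rpy [-1.7993e+02  3.0000e-02  8.9970e+01] F [ 0.9 -0.5 -0.5] w 0.0437
[[0.0059, 0.0082, 0.0004], [-0.0, -0.0, -7.41]]
[[0.0049, 0.0089, 0.0004], [-0.0, -0.0, -7.41]]
[[0.0036, 0.0094, 0.0005], [-0.0, -0.0, -7.41]]
[[0.0024, 0.0099, 0.0004], [-0.0, -0.0, -7.41]]
[[0.0011, 0.01, 0.0004], [-0.0, -0.0, -7.41]]
[[-0.0002, 0.0101, 0.0004], [-0.0, -0.0, -7.41]]
[[-0.0015, 0.0101, 0.0004], [-0.0, -0.0, -7.41]]
[[-0.0028, 0.0097, 0.0004], [-0.0, -0.0, -7.41]]
[[-0.004, 0.0093, 0.0005], [-0.0, -0.0, -7.41]]
[[-0.0052, 0.0087, 0.0004], [-0.0, -0.0, -7.41]]
[[-0.0062, 0.0079, 0.0004], [-0.0, -0.0, -7.41]]
[[-0.0073, 0.0071, 0.0004], [-0.0, -0.0, -7.41]]
[[-0.008, 0.0061, 0.0004], [-0.0, -0.0, -7.41]]
[[-0.0088, 0.005, 0.0004], [-0.0, -0.0, -7.41]]
[[-0.0094, 0.0038, 0.0005], [-0.0, -0.0, -7.41]]
[[-0.0098, 0.0026, 0.0004], [-0.0, -0.0, -7.41]]
end [0.5667 0.2503 0.315 ]
```

Request:
step_arm([
  [[0.006, 0.008, 0], [0, 0, -7.4], 0],
  [[0.005, 0.009, 0], [0, 0, -7.4], 0],
  [[0.0035, 0.0095, 0], [0, 0, -7.4], 0],
  [[0.0025, 0.01, 0], [0, 0, -7.4], 0],
  [[0.001, 0.01, 0], [0, 0, -7.4], 0],
  [[0, 0.01, 0], [0, 0, -7.4], 0],
  [[-0.0015, 0.01, 0], [0, 0, -7.4], 0],
  [[-0.003, 0.01, 0], [0, 0, -7.4], 0],
])

```text
t: 8.55
eef_pos: [0.5018, 0.2034, 0.3211]
ee_rot: [-3.139, -0.001, 2.609]
force: [0.3, -0.9, 0.1]
width: 0.044
```

Request:
step_arm([
  [[-0.004, 0.0095, 0], [0, 0, -7.4], 0],
  [[-0.005, 0.0085, 0], [0, 0, -7.4], 0],
  [[-0.006, 0.008, 0], [0, 0, -7.4], 0],
  [[-0.0075, 0.007, 0], [0, 0, -7.4], 0],
  [[-0.008, 0.006, 0], [0, 0, -7.4], 0],
  [[-0.009, 0.005, 0], [0, 0, -7.4], 0],
  [[-0.0095, 0.004, 0], [0, 0, -7.4], 0],
  [[-0.01, 0.0025, 0], [0, 0, -7.4], 0],
])

```text
t: 9.35
eef_pos: [0.5678, 0.251, 0.3209]
ee_rot: [-3.141, -0.003, -2.641]
force: [-0.1, -0.1, -0.2]
width: 0.0438
```

Run:
```python
from h import *
grab('scene','s5')
z=cv2.imread('pics/s5.png')[80:270,250:500];cv2.imwrite('pics/s5z.png',cv2.resize(z,None,fx=3,fy=3))
plan([((.5667,.2503,.27),208.6,3),((.5667,.2503,.243),208.6,3)])
```

```text
t 9.4 p [0.5688 0.2517 0.3204] rpy [-179.96   -0.18 -150.86] F [1.9 1.  0.8] w 0.044
[[0.0008, -0.0001, 0.0168], [-0.01, -0.06, 0.18]]
[[0.0008, -0.0, 0.0168], [-0.01, -0.06, 0.18]]
[[0.0008, -0.0001, 0.0168], [-0.01, -0.06, 0.18]]
[[0.0, -0.0, 0.009], [-0.0, 0.0, -0.0]]
[[0.0, -0.0, 0.009], [-0.0, 0.0, -0.0]]
[[0.0, -0.0, 0.009], [-0.0, 0.0, -0.0]]
end [0.5667 0.2503 0.243 ]
```

View pics/s5z.png

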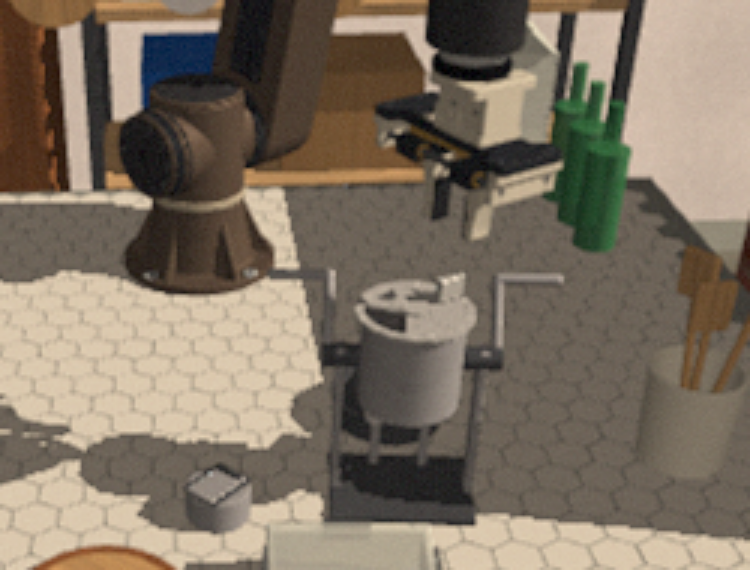

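Request:
step_arm([
  [[0.001, 0, 0.018], [0, 0, 0], 0],
  [[0.001, 0, 0.018], [0, 0, 0], 0],
  [[0, 0, 0.016], [0, 0, 0], 0],
  [[0, 0, 0.012], [0, 0, 0], 0],
  [[0, 0, 0.008], [0, 0, 0], 0],
  [[0, 0, 0.004], [0, 0, 0], 0],
  [[0, 0, 0], [0, 0, 0], 0],
  [[0, 0, 0], [0, 0, 0], 0],
])

```text
t: 10.2
eef_pos: [0.5665, 0.2503, 0.2472]
ee_rot: [-3.142, 0.001, -2.646]
force: [-0.1, 0.2, -0.1]
width: 0.0439
```

Run:
```python
from h import *
plan([((.5667,.2503,.243),208.6,1)])
grab('scene','s6')
z=cv2.imread('pics/s6.png')[130:230,330:450];cv2.imwrite('pics/s6z.png',cv2.resize(z,None,fx=6,fy=6,interpolation=2))
```

```text
t 10.2 p [0.5665 0.2503 0.2472] rpy [-1.8000e+02  5.0000e-02 -1.5163e+02] F [-0.1  0.2 -0.1] w 0.0439
[[-0.0002, -0.0001, 0.0042], [-0.0, 0.05, -0.23]]
end [0.5667 0.2503 0.243 ]
```

View pics/s6z.png

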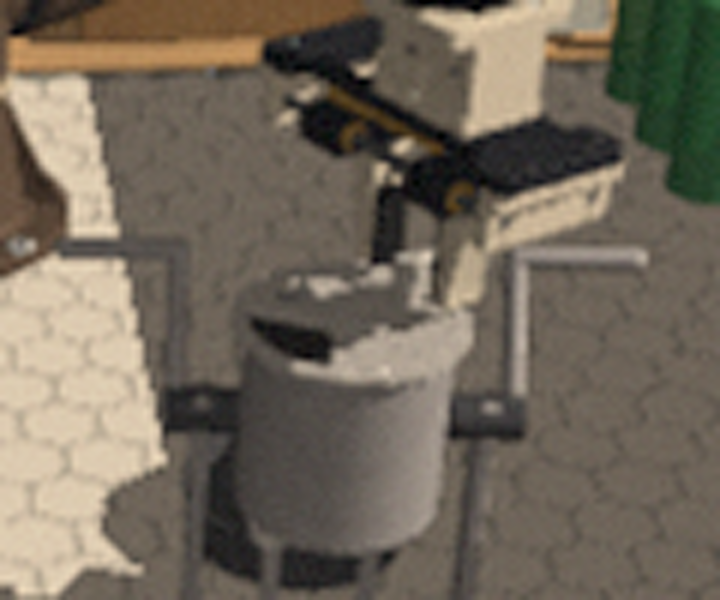

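Request:
step_arm([
  [[0, 0, 0.003], [0, 0, 0], -0.4],
  [[0, 0, 0], [0, 0, 0], -1],
  [[0, 0, 0], [0, 0, 0], -1],
  [[0, 0, 0], [0, 0, 0], -1],
  [[0, 0, 0], [0, 0, 0], -1],
  [[0, 0, 0], [0, 0, 0], -1],
  [[0, 0, 0], [0, 0, 0], -1],
  [[0, 0, 0], [0, 0, 0], -1],
])

```text
t: 11.05
eef_pos: [0.5667, 0.2508, 0.2436]
ee_rot: [3.141, 0.001, -2.646]
force: [3.4, 3.6, -2.6]
width: 0.0099
```

Run:
```python
from h import *
plan([((.5667,.2503,.245),208.6,1)])
c=np.array([.5877,.2118]);w=[]
for k in range(1,25):
    a=118.6-124.3*k/24; w.append(((c[0]+.044*np.cos(np.radians(a)),c[1]+.044*np.sin(np.radians(a)),.245),208.6-124.3*k/24-0.0,1))
plan(w)
```

```text
t 11.05 p [0.5667 0.2508 0.2436] rpy [ 1.7998e+02  8.0000e-02 -1.5160e+02] F [ 3.4  3.6 -2.6] w 0.0099
[[0.0002, -0.0004, -0.0014], [0.02, 0.08, -0.2]]
end [0.5667 0.2503 0.245 ]
t 11.05 p [0.5667 0.2508 0.2436] rpy [ 1.7998e+02  8.0000e-02 -1.5160e+02] F [ 3.4  3.6 -2.6] w 0.0099
[[-0.0038, -0.0004, -0.0014], [0.02, 0.08, 4.98]]
[[-0.0039, -0.0002, 0.0], [0.0, -0.0, 5.18]]
[[-0.004, -0.0002, 0.0], [0.0, -0.0, 5.18]]
[[-0.004, -0.0002, 0.0], [0.0, -0.0, 5.18]]
[[-0.0039, -0.0002, 0.0], [0.0, -0.0, 5.18]]
[[-0.004, -0.0001, 0.0], [0.0, -0.0, 5.17]]
[[-0.004, -0.0002, 0.0], [0.0, -0.0, 5.18]]
[[-0.004, -0.0002, 0.0], [0.0, -0.0, 5.18]]
[[-0.0039, -0.0002, 0.0], [0.0, -0.0, 5.18]]
[[-0.004, -0.0002, 0.0], [0.0, -0.0, 5.18]]
[[-0.004, -0.0001, 0.0], [0.0, -0.0, 5.18]]
[[-0.0039, -0.0002, 0.0], [0.0, -0.0, 5.18]]
[[-0.004, -0.0002, 0.0], [0.0, -0.0, 5.18]]
[[-0.004, -0.0002, 0.0], [0.0, -0.0, 5.18]]
[[-0.004, -0.0001, 0.0], [0.0, -0.0, 5.18]]
[[-0.0039, -0.0002, 0.0], [-0.0, -0.0, 5.18]]
[[-0.004, -0.0002, 0.0], [-0.0, -0.0, 5.18]]
[[-0.004, -0.0002, 0.0], [-0.0, -0.0, 5.17]]
[[-0.0039, -0.0002, 0.0], [-0.0, -0.0, 5.18]]
[[-0.004, -0.0001, 0.0], [-0.0, -0.0, 5.18]]
[[-0.004, -0.0002, 0.0], [-0.0, -0.0, 5.18]]
[[-0.004, -0.0002, 0.0], [-0.0, -0.0, 5.18]]
[[-0.0039, -0.0002, 0.0], [-0.0, -0.0, 5.18]]
[[-0.004, -0.0002, 0.0], [-0.0, -0.0, 5.18]]
end [0.6314 0.2074 0.245 ]
```

Request:
step_arm([
  [[-0.004, -0.0002, -0.001], [0, 0, 5.2], -1],
  [[-0.004, -0.0002, 0], [0, 0, 5.2], -1],
  [[-0.004, -0.0002, 0], [0, 0, 5.2], -1],
  [[-0.004, -0.0002, 0], [0, 0, 5.2], -1],
  [[-0.004, -0.0002, 0], [0, 0, 5.2], -1],
  [[-0.004, -0.0002, 0], [0, 0, 5.2], -1],
  [[-0.004, -0.0002, 0], [0, 0, 5.2], -1],
  [[-0.004, -0.0002, 0], [0, 0, 5.2], -1],
])

```text
t: 11.85
eef_pos: [0.5976, 0.2554, 0.2438]
ee_rot: [3.14, -0.0, 2.908]
force: [3.8, 6.3, -5.1]
width: 0.0099
```

Run:
```python
from h import *
s=arm.get_state();p=s['eef_pos'];print(p,np.degrees(s['ee_rot']),s['force'],s['width'],s['q'])
d=p[:2]-[.5877,.2118];print(np.hypot(*d),np.degrees(np.arctan2(d[1],d[0])))
```

```text
[0.59757516 0.25542365 0.24381457] [ 1.79912131e+02 -1.87524140e-02  1.66589272e+02] [ 3.8189047   6.32779611 -5.11548248] 0.0099414857018597 [ 7.02811792e-01  3.07544154e-01 -2.21515118e-02 -1.23923486e-03
 -1.24005911e+00 -9.36471579e-01]
0.044727413122141665 77.24483180841165
```

Request:
step_arm([
  [[-0.004, -0.0002, 0], [0, 0, 5.2], -1],
  [[-0.004, -0.0002, 0], [0, 0, 5.2], -1],
  [[-0.004, -0.0002, 0], [0, 0, 5.2], -1],
  [[-0.004, -0.0002, 0], [0, 0, 5.2], -1],
  [[-0.004, -0.0002, 0], [0, 0, 5.2], -1],
  [[-0.004, -0.0002, 0], [0, 0, 5.2], -1],
  [[-0.004, -0.0002, 0], [0, 0, 5.2], -1],
  [[-0.004, -0.0002, 0], [0, 0, 5.2], -1],
])

```text
t: 12.65
eef_pos: [0.6236, 0.2378, 0.244]
ee_rot: [3.14, -0.001, 2.181]
force: [3.3, 6.0, -4.2]
width: 0.0098
```

Run:
```python
from h import *
s=arm.get_state();p=s['eef_pos'];print(p,np.degrees(s['ee_rot']),s['force'],s['width'],s['q'])
d=p[:2]-[.5877,.2118];print(np.hypot(*d),np.degrees(np.arctan2(d[1],d[0])))
```

```text
[0.62361712 0.23782567 0.2440349 ] [ 1.79910632e+02 -7.41763158e-02  1.24973604e+02] [ 3.26202545  6.03449066 -4.22987275] 0.00976254159755489 [ 6.55097394e-01  3.36003312e-01  1.91477770e-02 -1.28842763e-03
 -1.25232498e+00 -1.61508776e+00]
0.0443551019126086 35.927216011464715
```

Request:
step_arm([
  [[-0.004, -0.0002, 0], [0, 0, 5.2], -1],
  [[-0.004, -0.0002, 0], [0, 0, 5.2], -1],
  [[-0.004, -0.0002, 0], [0, 0, 5.2], -1],
  [[-0.004, -0.0002, 0], [0, 0, 5.2], -1],
  [[-0.004, -0.0002, 0], [0, 0, 5.2], -1],
  [[-0.004, -0.0002, 0], [0, 0, 5.2], -1],
  [[-0.004, -0.0002, 0], [0, 0, 5.1], -1],
  [[-0.0035, -0.0002, 0], [0, 0, 4.3], -1],
])

```text
t: 13.45
eef_pos: [0.6311, 0.2081, 0.2442]
ee_rot: [3.141, -0.003, 1.472]
force: [2.8, 7.5, -3.1]
width: 0.0099
```

Request:
step_arm([
  [[0, 0, 0], [0, 0, 0], -1],
  [[0, 0, 0], [0, 0, 0], -0.5],
  [[0, 0, 0], [0, 0, 0], -0.3],
  [[0, 0, 0], [0, 0, 0], -0.3],
  [[0, 0, -0.01], [0, 0, 0], -0.3],
  [[0, 0, -0.025], [0, 0, 0], -0.3],
  [[0, 0, -0.03], [0, 0, 0], -0.3],
  [[0, 0, -0.025], [0, 0, 0], -0.3],
])

```text
t: 14.25
eef_pos: [0.631, 0.2062, 0.3372]
ee_rot: [3.14, -0.0, 1.476]
force: [-0.4, -0.2, -0.0]
width: 0.0308
```

Run:
```python
from h import *
s=arm.get_state();p=s['eef_pos'];print(p,np.degrees(s['ee_rot']),s['force'],s['width'],s['q'])
grab('scene','s7')
z=cv2.imread('pics/s7.png')[130:250,320:460];cv2.imwrite('pics/s7z.png',cv2.resize(z,None,fx=5,fy=5,interpolation=2))
plan([((.5317,.0766,.335),174.3,16)])
```

```text
[0.6309914  0.20620809 0.33716849] [ 1.79926820e+02 -1.14967943e-02  8.45718909e+01] [-0.40795491 -0.21686918 -0.01038599] 0.030831474812202105 [ 6.09367825e-01  2.95521302e-01  1.67386215e-01  6.79552361e-04
 -1.44155788e+00 -2.27498986e+00]
t 14.3 p [0.6324 0.2064 0.342 ] rpy [ 1.7961e+02 -1.5000e-01  8.4590e+01] F [ 1.3 -0.2  5.1] w 0.0307
[[-0.0087, -0.0055, 0.0004], [0.03, 0.01, -5.61]]
[[-0.0081, -0.0063, 0.0004], [0.03, 0.01, -5.61]]
[[-0.0074, -0.0071, 0.0003], [0.03, 0.01, -5.61]]
[[-0.0067, -0.0078, 0.0004], [0.03, 0.01, -5.61]]
[[-0.0059, -0.0084, 0.0004], [0.03, 0.01, -5.61]]
[[-0.0051, -0.0089, 0.0004], [0.03, 0.01, -5.61]]
[[-0.0041, -0.0094, 0.0004], [0.03, 0.01, -5.61]]
[[-0.0033, -0.0097, 0.0004], [0.03, 0.01, -5.61]]
[[-0.0022, -0.01, 0.0004], [0.03, 0.01, -5.61]]
[[-0.0013, -0.0102, 0.0004], [0.03, 0.01, -5.61]]
[[-0.0003, -0.0103, 0.0004], [0.03, 0.01, -5.61]]
[[0.0008, -0.0102, 0.0004], [0.03, 0.01, -5.61]]
[[0.0017, -0.0102, 0.0004], [0.03, 0.01, -5.61]]
[[0.0027, -0.0099, 0.0005], [0.03, 0.01, -5.61]]
[[0.0037, -0.0095, 0.0004], [0.03, 0.01, -5.61]]
[[0.0046, -0.0092, 0.0005], [0.03, 0.01, -5.61]]
end [0.5317 0.0766 0.335 ]
```

View pics/s7z.png

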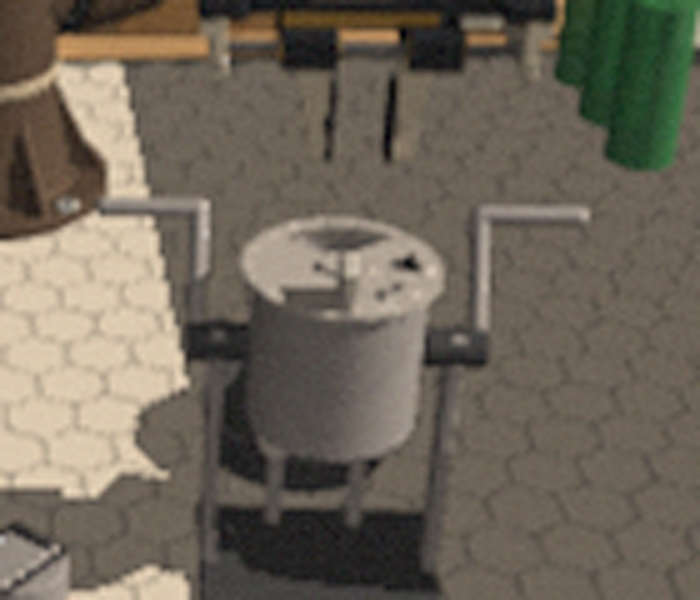

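Request:
step_arm([
  [[-0.0085, -0.0055, 0], [0, 0, -5.6], -0.3],
  [[-0.008, -0.0065, 0], [0, 0, -5.6], -0.3],
  [[-0.0075, -0.007, 0], [0, 0, -5.6], -0.3],
  [[-0.0065, -0.008, 0], [0, 0, -5.6], -0.3],
  [[-0.006, -0.0085, 0], [0, 0, -5.6], -0.3],
  [[-0.005, -0.009, 0], [0, 0, -5.6], -0.3],
  [[-0.004, -0.0095, 0], [0, 0, -5.6], -0.3],
  [[-0.0035, -0.0095, 0], [0, 0, -5.6], -0.3],
])

```text
t: 15.1
eef_pos: [0.5798, 0.1414, 0.3353]
ee_rot: [3.141, 0.0, 2.262]
force: [0.1, -0.2, 1.1]
width: 0.03
```

Request:
step_arm([
  [[-0.002, -0.01, 0], [0, 0, -5.6], -0.3],
  [[-0.0015, -0.01, 0], [0, 0, -5.6], -0.3],
  [[0, -0.0105, 0], [0, 0, -5.6], -0.3],
  [[0.001, -0.01, 0], [0, 0, -5.6], -0.3],
  [[0.002, -0.01, 0], [0, 0, -5.6], -0.3],
  [[0.0025, -0.01, 0], [0, 0, -5.6], -0.3],
  [[0.0035, -0.0095, 0], [0, 0, -5.6], -0.3],
  [[0.0045, -0.009, 0], [0, 0, -5.6], -0.3],
])

```text
t: 15.9
eef_pos: [0.5293, 0.0774, 0.3353]
ee_rot: [3.141, 0.001, 3.044]
force: [0.6, -0.5, 0.4]
width: 0.0304
```

Run:
```python
from h import *
s=arm.get_state();p=s['eef_pos'];print(p,np.degrees(s['ee_rot']),s['q'])
for n,k in(('scene','s8'),('top','t8')):
    grab(n,k);z=np.load(f'pics/{k}.npz');W=world(n,z['d'])
    m=(np.hypot(W[...,0]-.5877,W[...,1]-.2118)<.07)&(W[...,2]>.252)&(W[...,2]<.27);P=W[m];print(k,m.sum(),P.mean(0) if m.sum() else 0, P.min(0),P.max(0))
z=cv2.imread('pics/s8.png')[100:250,280:460];z2=cv2.imread('pics/t8.png')[150:300,180:360]
cv2.imwrite('pics/8z.png',np.hstack([cv2.resize(z,None,fx=2.2*2,fy=4.4)[:,:],])[:600,:800]);cv2.imwrite('pics/8t.png',cv2.resize(z2,None,fx=4,fy=4))
plan([((.5317,.0766,.27),174.3,3),((.5317,.0766,.236),174.3,3)])
```

```text
[0.52927017 0.07740827 0.33534892] [1.79994003e+02 3.28223016e-02 1.74409172e+02] [ 5.12145253e-01  7.22654239e-02 -1.13192833e-01  2.46484077e-04
 -1.38480851e+00 -6.09769093e-01]
s8 33 [0.63861134 0.20863898 0.26133092] [0.61843359 0.20396929 0.25243168] [0.6512319  0.21615111 0.26665603]
t8 44 [0.6310814  0.20587915 0.26298846] [0.61629393 0.20016974 0.25288251] [0.64546465 0.21166358 0.26846752]
t 16.0 p [0.5291 0.0771 0.3357] rpy [1.7998e+02 6.0000e-02 1.7423e+02] F [-0.1 -1.   0.3] w 0.0305
[[-0.0008, -0.0001, 0.0219], [0.01, 0.02, -0.02]]
[[-0.0009, -0.0001, 0.0219], [0.01, 0.02, -0.02]]
[[-0.0009, -0.0001, 0.0219], [0.01, 0.02, -0.02]]
[[0.0, 0.0, 0.0113], [-0.0, 0.0, -0.0]]
[[0.0, 0.0, 0.0113], [-0.0, 0.0, -0.0]]
[[0.0, 0.0, 0.0114], [-0.0, 0.0, -0.0]]
end [0.5317 0.0766 0.236 ]
```

View pics/8z.png

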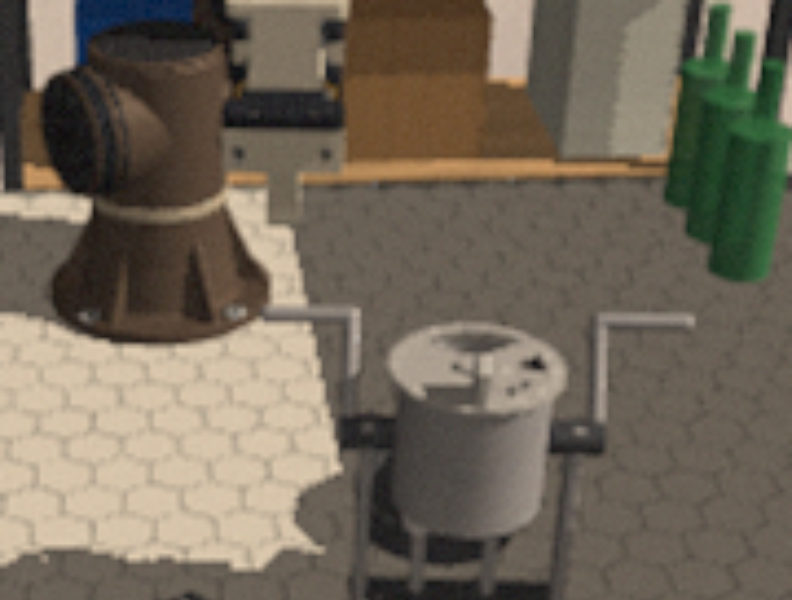

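View pics/8t.png

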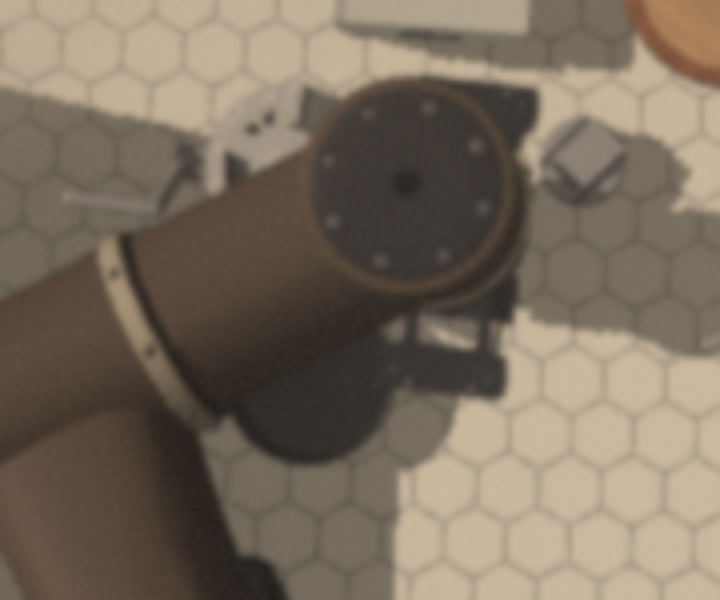

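Run:
```python
from h import *
z=np.load('pics/t8.npz');W=world('top',z['d'])
for u,v in[(281,195),(262,196),(245,205),(230,212),(215,218),(285,215),(285,245),(260,255)]:print(u,v,W[v,u].round(3))
im=cv2.imread('pics/s8.png')[0:300,150:500];cv2.imwrite('pics/8b.png',cv2.resize(im,None,fx=2,fy=2))
```

```text
281 195 [0.529 0.077 0.78 ]
262 196 [0.526 0.11  0.778]
245 205 [0.511 0.143 0.757]
230 212 [0.498 0.169 0.759]
215 218 [0.487 0.196 0.756]
285 215 [0.494 0.069 0.778]
285 245 [0.44  0.096 0.445]
260 255 [0.401 0.216 0.004]
```

View pics/8b.png

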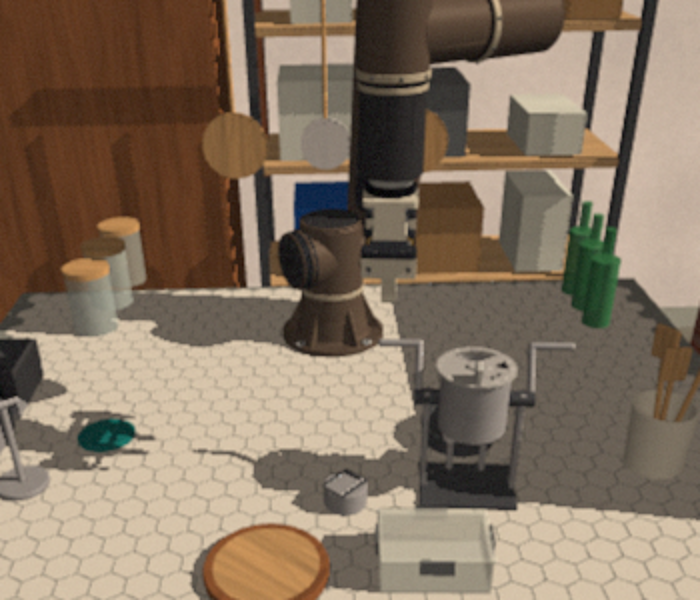

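Request:
step_arm([
  [[-0.001, 0, 0.02], [0, 0, 0], -0.3],
  [[-0.001, 0, 0.02], [0, 0, 0], -0.3],
  [[0, 0, 0.02], [0, 0, 0], -0.3],
  [[0, 0, 0.02], [0, 0, 0], -0.3],
  [[0, 0, 0.013], [0, 0, 0], -0.3],
  [[0, 0, 0.006], [0, 0, 0], -0.3],
  [[0, 0, 0], [0, 0, 0], -0.3],
  [[0, 0, 0], [0, 0, 0], -0.3],
])

```text
t: 16.8
eef_pos: [0.5322, 0.0779, 0.2364]
ee_rot: [3.141, 0.001, 3.04]
force: [0.5, 0.5, 1.0]
width: 0.0306
```

Run:
```python
from h import *
s=arm.get_state();print(s['eef_pos'],np.degrees(s['ee_rot']),s['force'])
grab('scene','s9')
z=cv2.imread('pics/s9.png')[110:230,300:450];cv2.imwrite('pics/9z.png',cv2.resize(z,None,fx=5,fy=5,interpolation=2))
```

```text
[0.53216442 0.07793444 0.23641148] [1.79987807e+02 5.93167376e-02 1.74162152e+02] [0.4994586  0.4928546  1.02812986]
```

View pics/9z.png

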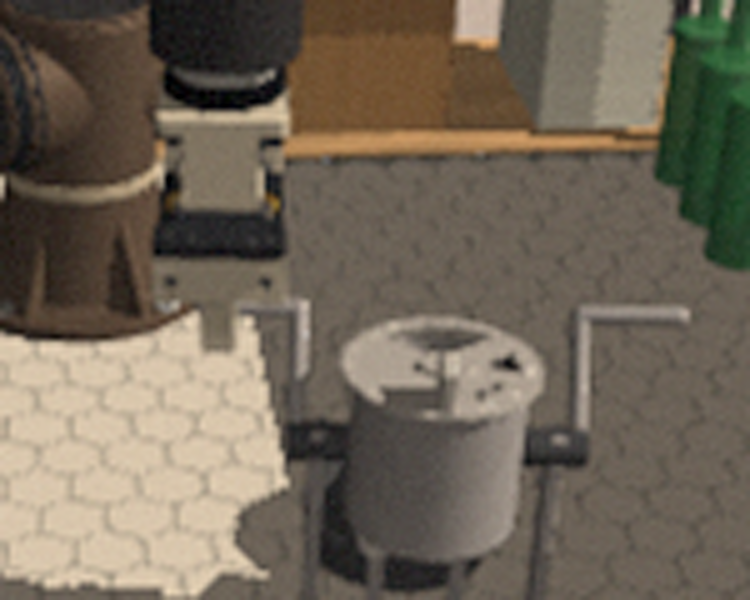

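Request:
step_arm([
  [[0, 0, 0], [0, 0, 0], -1],
  [[0, 0, 0], [0, 0, 0], -1],
  [[0, 0, 0], [0, 0, 0], -1],
  [[0, 0, 0], [0, 0, 0], -1],
  [[0, 0, 0], [0, 0, 0], -1],
  [[0, 0, 0], [0, 0, 0], -1],
  [[0, 0, 0], [0, 0, 0], -1],
  [[0, 0, 0], [0, 0, 0], -1],
], grip_force=20)

```text
t: 17.65
eef_pos: [0.5317, 0.0778, 0.2358]
ee_rot: [3.141, 0.0, 3.04]
force: [-0.1, -0.1, 2.0]
width: 0.0112
```

Run:
```python
from h import *
s=arm.get_state();print(s['eef_pos'],np.degrees(s['ee_rot']),s['force'],s['width'])
a=np.radians(60-np.linspace(0,111.7,25));x=.085*np.cos(a);z=-.085*np.sin(a)
print(np.c_[np.diff(x),np.diff(z)].round(4).tolist())
```

```text
[0.53174985 0.07780004 0.23578707] [1.79993758e+02 2.02186468e-02 1.74182131e+02] [-0.07810447 -0.1128704   2.00067549] 0.011247753819380516
[[0.0058, 0.0037], [0.0055, 0.0042], [0.0052, 0.0046], [0.0048, 0.005], [0.0043, 0.0054], [0.0039, 0.0057], [0.0034, 0.006], [0.0029, 0.0063], [0.0024, 0.0065], [0.0019, 0.0066], [0.0013, 0.0068], [0.0008, 0.0069], [0.0002, 0.0069], [-0.0003, 0.0069], [-0.0009, 0.0068], [-0.0015, 0.0067], [-0.002, 0.0066], [-0.0025, 0.0064], [-0.003, 0.0062], [-0.0035, 0.0059], [-0.004, 0.0056], [-0.0044, 0.0053], [-0.0049, 0.0049], [-0.0052, 0.0045]]
```

Request:
step_arm([
  [[0.006, 0, 0.0035], [0, 0, 0], -1],
  [[0.0055, 0, 0.004], [0, 0, 0], -1],
  [[0.005, 0, 0.0045], [0, 0, 0], -1],
  [[0.005, 0, 0.005], [0, 0, 0], -1],
  [[0.0045, 0, 0.0055], [0, 0, 0], -1],
  [[0.004, 0, 0.0055], [0, 0, 0], -1],
  [[0.0035, 0, 0.006], [0, 0, 0], -1],
  [[0.003, 0, 0.0065], [0, 0, 0], -1],
])

```text
t: 18.45
eef_pos: [0.4955, 0.0818, 0.1948]
ee_rot: [3.141, 0.001, 3.04]
force: [5.0, 0.7, 3.3]
width: 0.0112
```

Run:
```python
from h import *
s=arm.get_state();print(s['eef_pos'],np.degrees(s['ee_rot']),s['force'],s['width'])
grab('scene','s10')
z=cv2.imread('pics/s10.png')[110:230,300:450];cv2.imwrite('pics/10z.png',cv2.resize(z,None,fx=5,fy=5,interpolation=2))
```

```text
[0.4954656  0.0817895  0.19483397] [1.79968889e+02 5.48031683e-02 1.74196202e+02] [5.04174307 0.65878934 3.32071212] 0.011228312728082996
```

View pics/10z.png

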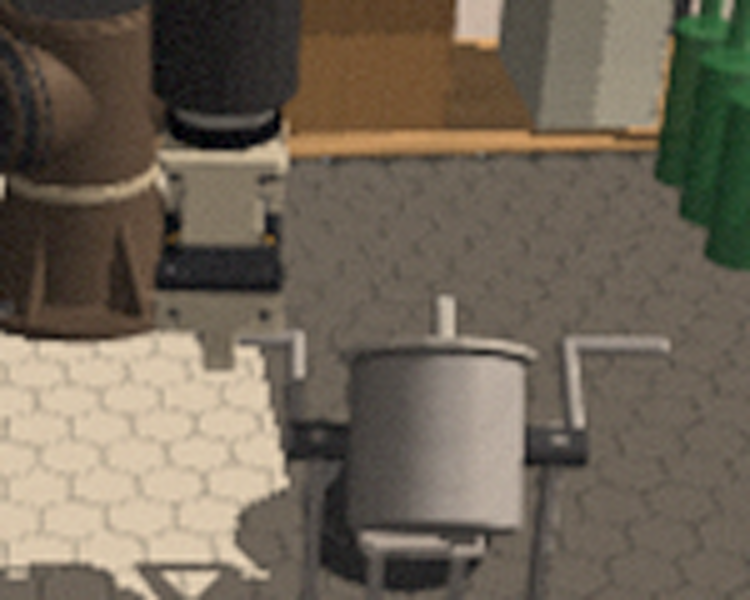

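Tipping works and the canister follows the handle. Continuing.

Request:
step_arm([
  [[0.0025, 0, 0.0065], [0, 0, 0], -1],
  [[0.002, 0, 0.0065], [0, 0, 0], -1],
  [[0.0015, 0, 0.007], [0, 0, 0], -1],
  [[0.001, 0, 0.007], [0, 0, 0], -1],
  [[0, 0, 0.007], [0, 0, 0], -1],
  [[-0.0005, 0, 0.007], [0, 0, 0], -1],
  [[-0.001, 0, 0.007], [0, 0, 0], -1],
  [[-0.0015, 0, 0.0065], [0, 0, 0], -1],
])

```text
t: 19.3
eef_pos: [0.493, 0.0823, 0.1412]
ee_rot: [3.141, 0.003, 3.041]
force: [5.5, -1.7, 8.3]
width: 0.0112
```

Request:
step_arm([
  [[-0.002, 0, 0.0065], [0, 0, 0], -1],
  [[-0.0025, 0, 0.0065], [0, 0, 0], -1],
  [[-0.003, 0, 0.006], [0, 0, 0], -1],
  [[-0.0035, 0, 0.006], [0, 0, 0], -1],
  [[-0.004, 0, 0.0055], [0, 0, 0], -1],
  [[-0.0045, 0, 0.0055], [0, 0, 0], -1],
  [[-0.005, 0, 0.005], [0, 0, 0], -1],
  [[-0.005, 0, 0.0045], [0, 0, 0], -1],
])

```text
t: 20.1
eef_pos: [0.5205, 0.0793, 0.0951]
ee_rot: [3.141, -0.0, 3.04]
force: [-0.0, 2.8, 10.0]
width: 0.0111
```

Run:
```python
from h import *
s=arm.get_state();print(s['t'],s['eef_pos'],np.degrees(s['ee_rot']),s['force'],s['width'])
x=np.array([.995,-.0997]);d=(s['eef_pos'][:2]-[.5877,.2118])@x;h=s['eef_pos'][2]+.019-.18;print(d,h,np.hypot(d,h),np.radians(60)-np.arctan2(h,-d))
grab('scene','s11');grab('top','t11');grab('wrist','w11')
z=cv2.imread('pics/s11.png')[110:260,280:450];z2=cv2.imread('pics/t11.png')[170:290,200:320]
cv2.imwrite('pics/11z.png',cv2.resize(z,None,fx=4,fy=4,interpolation=2));cv2.imwrite('pics/11t.png',cv2.resize(z2,None,fx=5,fy=5,interpolation=2))
```

```text
20.1 [0.52053784 0.07929694 0.09507275] [ 1.79967321e+02 -1.02301018e-02  1.74182592e+02] [-0.04063654  2.8362702   9.95569069] 0.011125173009305017
-0.053615790786923544 -0.06592724919815068 0.08497679217611251 1.9352215666652943
```

View pics/11z.png

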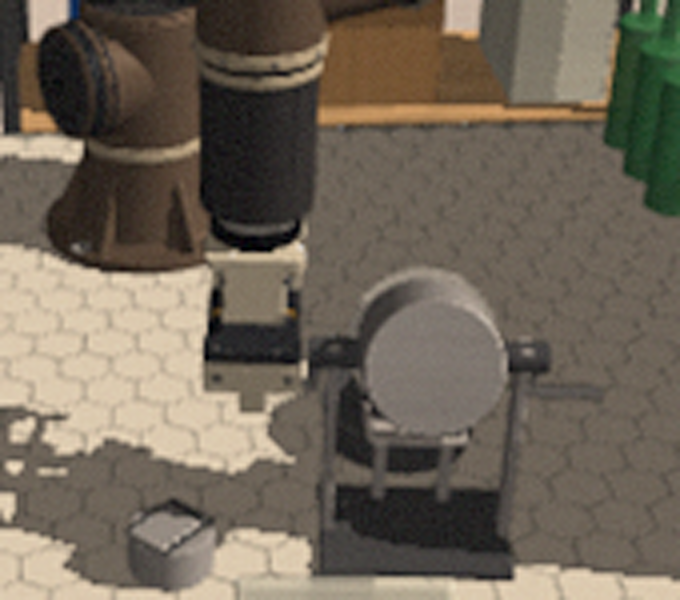

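View pics/11t.png

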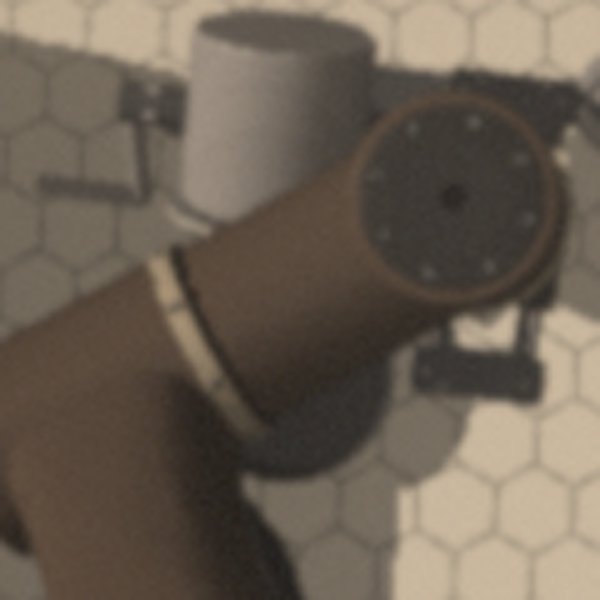

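Request:
step_arm([
  [[-0.004, 0, 0.003], [0, 0, 0], -1],
  [[0, 0, 0], [0, 0, 0], -1],
  [[0, 0, 0], [0, 0, 0], -1],
  [[0, 0, 0], [0, 0, 0], -1],
  [[0, 0, 0], [0, 0, 0], -1],
  [[0.004, 0, -0.003], [0, 0, 0], -1],
  [[0.01, 0, -0.0095], [0, 0, 0], -1],
  [[0.0085, 0, -0.011], [0, 0, 0], -1],
])

```text
t: 21.05
eef_pos: [0.5013, 0.0812, 0.1154]
ee_rot: [3.141, -0.001, 3.04]
force: [5.3, 3.3, 4.0]
width: 0.0113
```

Request:
step_arm([
  [[-0.0085, 0, 0.011], [0, 0, 0], -1],
  [[-0.01, 0, 0.0095], [0, 0, 0], -1],
  [[-0.004, 0, 0.003], [0, 0, 0], -1],
  [[0, 0, 0], [0, 0, 0], -1],
  [[0, 0, 0], [0, 0, 0], -1],
  [[0.004, 0, -0.003], [0, 0, 0], -1],
  [[0.01, 0, -0.0095], [0, 0, 0], -1],
  [[0.0085, 0, -0.011], [0, 0, 0], -1],
])

```text
t: 21.85
eef_pos: [0.4998, 0.0807, 0.1147]
ee_rot: [-3.141, -0.004, 3.04]
force: [1.6, 3.3, 2.2]
width: 0.0114
```

Request:
step_arm([
  [[-0.0085, 0, 0.011], [0, 0, 0], -1],
  [[-0.01, 0, 0.0095], [0, 0, 0], -1],
  [[-0.004, 0, 0.003], [0, 0, 0], -1],
  [[0, 0, 0], [0, 0, 0], -1],
  [[0, 0, 0], [0, 0, 0], -1],
  [[0, 0, 0], [0, 0, 0], -1],
  [[0, 0, 0], [0, 0, 0], -1],
  [[0, 0, 0], [0, 0, 0], -1],
])

```text
t: 22.65
eef_pos: [0.5185, 0.0785, 0.0892]
ee_rot: [-3.14, -0.01, 3.038]
force: [-11.9, 11.6, -7.5]
width: 0.0113
```

Run:
```python
from h import *
s=arm.get_state();print(s['t'],s['eef_pos'],np.degrees(s['ee_rot']),s['force'],s['width'])
x=np.array([.995,-.0997]);d=(s['eef_pos'][:2]-[.5877,.2118])@x;h=s['eef_pos'][2]+.019-.18;print(d,h,np.hypot(d,h),np.radians(60)-np.arctan2(h,-d))
grab('scene','s12');grab('wrist','w12')
```

```text
22.65 [0.51854102 0.07850059 0.08922075] [-179.91958732   -0.58533104  174.05118575] [-11.90394112  11.59245279  -7.46739038] 0.011290649029677384
-0.05552323240416652 -0.07177924894987753 0.09074739619634042 1.9596043368647036
```

View pics/s12.png

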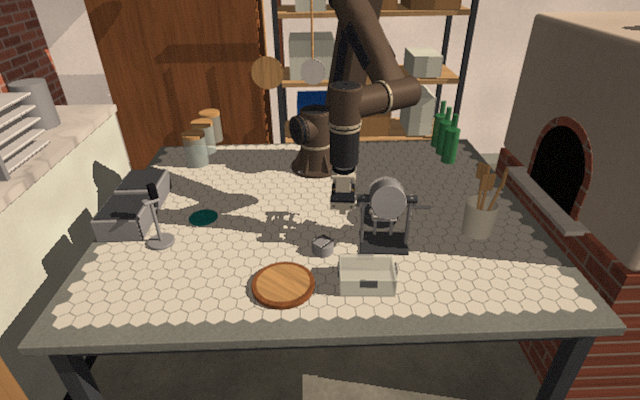

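View pics/w12.png

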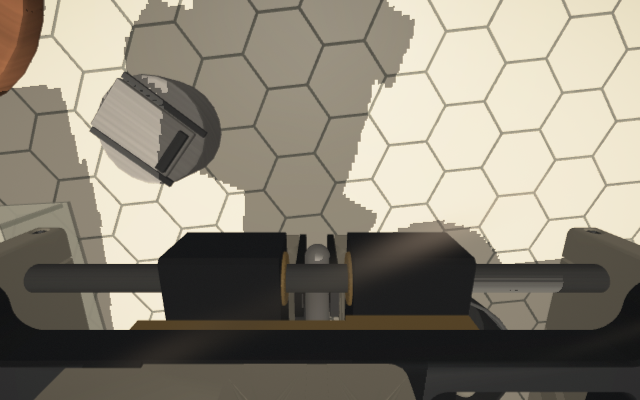

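Request:
step_arm([
  [[0.006, 0, -0.005], [0, 0, 0], -1],
  [[0.008, 0, -0.007], [0, 0, 0], -1],
  [[0.0045, 0, -0.0055], [0, 0, 0], -1],
  [[0.004, 0, -0.0055], [0, 0, 0], -1],
  [[0.0035, 0, -0.006], [0, 0, 0], -1],
  [[0.003, 0, -0.006], [0, 0, 0], -1],
  [[0.0025, 0, -0.0065], [0, 0, 0], -1],
  [[0.002, 0, -0.0065], [0, 0, 0], -1],
])

```text
t: 23.55
eef_pos: [0.491, 0.0814, 0.1406]
ee_rot: [-3.141, -0.0, 3.04]
force: [0.4, -1.9, 1.2]
width: 0.0113
```

Request:
step_arm([
  [[0.0015, 0, -0.0065], [0, 0, 0], -1],
  [[0.001, 0, -0.007], [0, 0, 0], -1],
  [[0.0005, 0, -0.007], [0, 0, 0], -1],
  [[0, 0, -0.007], [0, 0, 0], -1],
  [[-0.001, 0, -0.007], [0, 0, 0], -1],
  [[-0.0015, 0, -0.007], [0, 0, 0], -1],
  [[-0.002, 0, -0.0065], [0, 0, 0], -1],
  [[-0.0025, 0, -0.0065], [0, 0, 0], -1],
])

```text
t: 24.35
eef_pos: [0.5024, 0.0806, 0.1965]
ee_rot: [3.141, 0.013, 3.041]
force: [37.9, -17.6, -24.4]
width: 0.0121
```

Request:
step_arm([
  [[-0.003, 0, -0.0065], [0, 0, 0], -1],
  [[-0.0035, 0, -0.006], [0, 0, 0], -1],
  [[-0.004, 0, -0.0055], [0, 0, 0], -1],
  [[-0.0045, 0, -0.0055], [0, 0, 0], -1],
  [[-0.005, 0, -0.005], [0, 0, 0], -1],
  [[-0.005, 0, -0.0045], [0, 0, 0], -1],
  [[-0.0055, 0, -0.004], [0, 0, 0], -1],
  [[-0.006, 0, -0.0035], [0, 0, 0], -1],
])

```text
t: 25.15
eef_pos: [0.5326, 0.0785, 0.2322]
ee_rot: [3.141, -0.001, 3.039]
force: [3.6, 4.9, -27.2]
width: 0.0114
```

Run:
```python
from h import *
s=arm.get_state();print(s['t'],s['eef_pos'],np.degrees(s['ee_rot']),s['force'],s['width'])
grab('scene','s13')
z=cv2.imread('pics/s13.png')[110:260,280:450];cv2.imwrite('pics/13z.png',cv2.resize(z,None,fx=4,fy=4,interpolation=2))
```

```text
25.15 [0.53260648 0.07853336 0.23220108] [ 1.79944909e+02 -6.92106135e-02  1.74115749e+02] [  3.56657641   4.87961844 -27.21078737] 0.011417587975468208
```

View pics/13z.png

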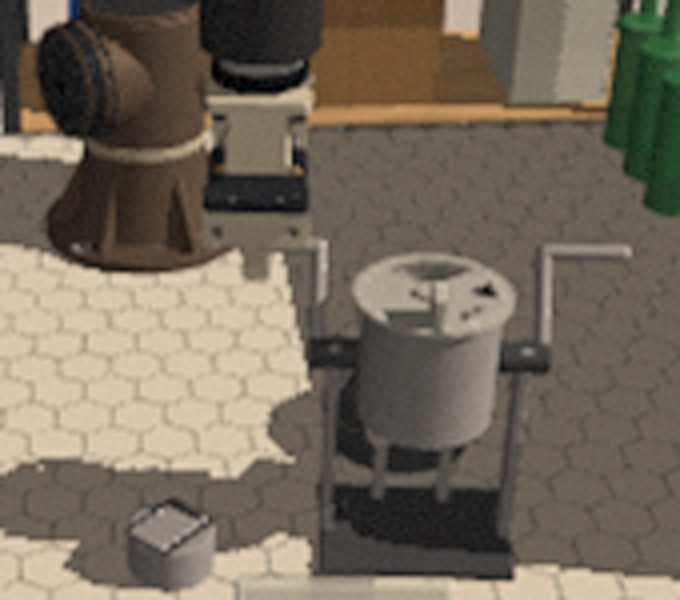

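Request:
step_arm([
  [[0, 0, 0.003], [0, 0, 0], -0.3],
  [[0, 0, 0], [0, 0, 0], -0.3],
  [[0, 0, 0], [0, 0, 0], -0.3],
  [[0, 0, 0], [0, 0, 0], -0.3],
  [[0, 0, -0.01], [0, 0, 0], -0.3],
  [[0, 0, -0.02], [0, 0, 0], -0.3],
  [[0, 0, -0.03], [0, 0, 0], -0.3],
  [[0, 0, -0.03], [0, 0, 0], -0.3],
])

```text
t: 26.0
eef_pos: [0.5314, 0.0776, 0.3241]
ee_rot: [-3.142, 0.001, 3.04]
force: [1.3, 0.4, 0.5]
width: 0.0307
```

Request:
step_arm([
  [[0, -0.02, -0.01], [0, 0, 0], -0.3],
  [[0, -0.03, 0], [0, 0, 0], -0.3],
  [[0, -0.04, 0], [0, 0, 0], -0.3],
  [[0, -0.04, 0], [0, 0, 0], -0.3],
  [[0, -0.04, 0], [0, 0, 0], -0.3],
  [[0, -0.04, 0], [0, 0, 0], -0.3],
  [[0, -0.04, 0], [0, 0, 0], -0.3],
  [[0, -0.03, 0], [0, 0, 0], -0.3],
])

```text
t: 26.8
eef_pos: [0.5026, -0.2029, 0.3334]
ee_rot: [-3.141, 0.001, 3.039]
force: [0.8, -0.5, 0.2]
width: 0.0307
```

Run:
```python
from h import *
s=arm.get_state();print(s['t'],s['eef_pos'],np.degrees(s['ee_rot']),s['force'],s['width'])
grab('scene','s14');grab('top','t14')
z=cv2.imread('pics/t14.png')[160:290,190:350];cv2.imwrite('pics/14t.png',cv2.resize(z,None,fx=4.5,fy=4.5,interpolation=2))
```

```text
26.8 [ 0.50262867 -0.20287837  0.33344666] [-1.79982704e+02  8.43282267e-02  1.74145092e+02] [ 0.83744804 -0.48391909  0.17732872] 0.03070585464289782
```

View pics/14t.png

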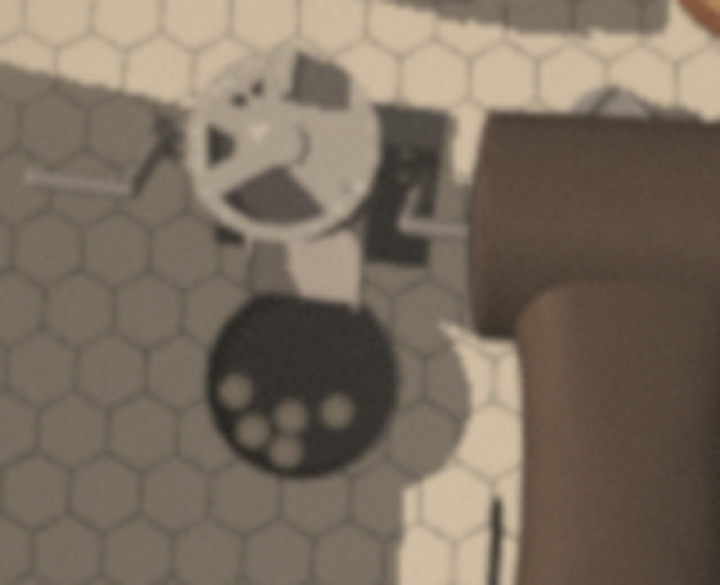

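View pics/s14.png

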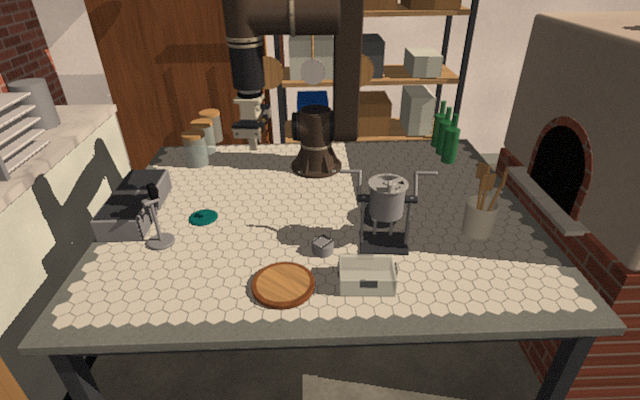

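Run:
```python
from h import *
z=np.load('pics/t14.npz');W=world('top',z['d']);X,Y,H=W[...,0],W[...,1],W[...,2]
m=(np.hypot(X-.5877,Y-.2118)<.07)&(H>.252)&(H<.27);f=W[m].mean(0);print('fin',m.sum(),f,'dial',np.arctan2(f[1]-.2118,f[0]-.5877)+.1)
m=(np.hypot(X-.56,Y-.34)<.06)&(H>.2);Q=W[m];print('hl',Q.mean(0),Q.max(0))
m=(np.hypot(X-.437,Y-.224)<.09)&(H>.034)&(H<.042)&(X<.49);P=W[m];c,r=circ(P);print('tin',c,r)
for u,v in [(235,390),(252,432),(290,415),(285,452),(337,410)]:
    b=W[int(160+v/4.5),int(190+u/4.5)];print(b.round(3),np.hypot(*(b[:2]-c)))
a=np.load('pics/top0.npz')['p'].astype(int);d=np.abs(a-z['p']).sum(2)
for n,(u,v) in dict(lid=(458,260),board=(363,145),cont=(288,140),probe=(492,216),crock=(155,210)).items():print(n,d[v-25:v+25,u-25:u+25].mean())
```

```text
fin 44 [0.63061446 0.20569253 0.26454016] dial -0.04136789706745883
hl [0.56241022 0.32419618 0.24959152] [0.59179728 0.36997827 0.26739131]
tin [0.43560341 0.22123663] 0.06767895150875569
[0.429 0.272 0.036] 0.05070836439545561
[0.397 0.258 0.028] 0.053586035938374355
[0.411 0.233 0.028] 0.027340408388362256
[0.384 0.235 0.025] 0.05307984858747631
[0.415 0.2   0.029] 0.029844553279412045
lid 56.5768
board 38.1684
cont 47.5124
probe 48.5508
crock 27.7984
```

Run:
```python
from h import *
print(ticket.job_done())
```

```text
the job is handed in; nothing more can be done
None
```

The job is handed in at about 27 s of the 72 s allowed: all five balls are in the tin, the canister is back upright and the dial is set.

- **Tin:** I gripped it by its rim and slid it to about 60 mm beyond the chute lip. It sits roughly 5 mm off the stand's centre line.
- **Dial:** I turned it by the fin from about 2.17 rad. It was at about -0.04 rad before tipping and measured the same afterwards.
- **Tipping:** I gripped the right handle, followed its arc to the hard stop at about 2.0 rad, rocked the canister twice, brought it back and let go.

**Last checks:**
- In the top view all five balls lie 27 to 54 mm from the tin's axis. Their tops are no more than 36 mm up.
- The left handle is back at its upright height.
- The gripper had been moved well clear before I handed in.
- The pictures show no shift in the other things. I compared them only roughly: the salt cellar was partly hidden in the last top view, and I did not re-measure positions.

On the way back the handle slipped slightly in the grip, and the highest wrist force I read was about 48 N, below the 120 N limit. I read force only at the end of each move call, so I cannot rule out a higher peak in between.

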